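Sort the loose lab ware and snap the tub shut

ROBOT

A 7-joint arm with a two-finger parallel gripper is mounted at the origin on the work surface. World frame = base frame: x ahead of the robot, y to its left, z up, the work surface at z = 0. Lengths are in m, angles in rad, forces in N, time in s.
With the tool pointing down it reaches from about 0.4 to 0.85 m from the base axis. Payload 4.5 kg.
Tool frame: the origin (TCP) lies between the finger pads; the fingertips stand 25 mm ahead of it and the grasp point (between the pads) lies 6 mm ahead of it (r.tips_ahead is the distance from the TCP to the fingertips, in m); z points along the fingers, y is the direction in which the jaws open and shut (so a half turn about z gives the same grasp; the last joint's range is limited). The gripper opens to 88 mm and grips with 3 to 60 N. Pads are 18 mm wide; open, the fingers measure 123 mm over their backs; the gripper's body (75 mm by 187 mm) begins 45 mm behind the grasp point.
Start: joints at [1.201, 0.689, -0.195, 1.565, 0.157, 0.902, -0.215], TCP at [0.246, -0.575, 0.264] pointing down, gripper open.
Joint ranges: [-3.01, 3.01], [-0.46, 2.08], [-1.47, 1.51], [0.13, 2.56], [-1, 4.14], [0.04, 2.09], [-2.66, 2.66]. Speed limits (rad/s): [2.57, 2.57, 3.14, 3.14, 3.14, 3.14, 3.14].

INTERFACE

Orientations are given as a unit quaternion [x, y, z, w].
In Python, from plant import r, imaging gives the robot as it stands.
- The arm moves only by the tool send_rows, never from a script. Its argument "moves" is one flat list of numbers, 6 for each row, row after row: the shift along the tool's x, y, z in m, then the turn, a rotation vector about the tool's x, y, z in degrees. A call has exactly 5 rows; each row is the pose to reach, as a shift and turn from the pose measured when the call began, along the tool's axes at that moment; what a row does not reach only later rows make up. A row lasts 1/12 s, in which the tool goes at most 41.7 mm and 7.16 degrees, less where a joint would pass 70% of its speed; a pose out of reach is approached as far as the arm can. A call with a gripper value outside its range is refused whole. "claw" is the closure, from -1 (fully open) to 1 (shut), so that 0 is half open, set as the call begins (left out, the last holds). The fingers move at their own pace and stop on an object; "grip_force" is the grip in N (left out, the last holds). Time passes only in rows, so rows that repeat a pose let the fingers close, or fill a call up. It gives the time, the measured TCP pose, the force and the opening at its end, in the units of the state.
- r.get_state(): the state, without advancing time (a new reading comes with each control period).
- imaging.snapshot(name): name is "side" or "top"; returns a dict with "image" (400x640x3 uint8, red, green, blue), "depth" (400x640 float32, m along the optical axis (not along the pixel's ray), 0 where there is no reading), "mtx" (3x3 intrinsics, pixels), "rvec" (rotation vector, rad) and "tvec" (3), from world to camera coordinates, as OpenCV has them. Camera axes: x right, y down, z forward; pixel columns grow to the right and rows downward; lengths in m; the calibration is good to about 2 mm. A picture is of the moment at which its call begins.
- r.finish_job(): hands the job in, once; it reports no verdict.
Trained networks look in a picture, given as the dict that the camera call returned (one of the last four; its "shot" number tells which), for a name from the list of things; names that differ only in an ending like _2 or _b are one class to them, and where a whole thing is asked for, a point or a joint stands for the part that bears it (a point fixed in the world has none). Each returns a list of dicts, best first, with "score" (0 to 1); they miss things now and then, are a little off and sometimes report something else, mostly with a low value. They report only what shows in the picture. A call takes as long as a camera call.
- imaging.look_for(query, picture): "box" ([centre column, centre row, width, height] as shares, 0 to 1, of the picture: columns of its width, rows of its height, round what is visible of it).
- imaging.silhouettes(query, picture): "pixels" (400x640 bool, what is visible of it) and "box" ([centre column, centre row, width, height] as shares, 0 to 1, of the picture: columns of its width, rows of its height, round what is visible of it).
- imaging.pinpoint(query, picture): "point" ([column, row] as shares, 0 to 1, of the picture: columns of its width, rows of its height: a listed point, or the origin of a listed thing).
The state is a dict: "clock": time; "q": joint angles; "qd": joint speeds; "joint_torque": joint torques, N m; "tool_pos": TCP position; "eef_rot": TCP orientation; "contact_force": force on the tool from outside, world axes, zero at the start; "moment": the same for the moment, N m; "opening": opening from 0.0 (shut) to 1.0 (fully open).
Only numpy, scipy, OpenCV 4.12 (cv2) and the standard library are available. Lean on these libraries where they do the work, as an engineer would, in place of code of your own. Each camera call takes 0.05 s, during which the arm holds its last target.

TASK

Clear the bench: stand the tall bottle upright in the square tray and the squat jar upright in the long tray, and put the loose screw cap and the white stirring bar into the round tub; once both are in, set the tub's lid on it and press it down until it snaps fully home under all three clips. Leave the beaker and the conical flask standing where they are.

Things in the scene. Friction and masses are not known exactly. Their poses are not given: they have to be found in the camera images.
- bottle: tall closed amber glass bottle with a paper label and a black screw cap, loose, 120 g, 84 mm high; body 52 mm in diameter up to 47 mm, sloping shoulder, cap 34 mm in diameter from 62 to 84 mm height (screwed on: grip here). Origin: centre of its underside, z up.
- jar: squat closed white plastic jar with a black lid (screwed on), loose, 90 g, 44 mm high; body 54 mm in diameter up to 27 mm, its black lid 50 mm in diameter from 27 to 44 mm height. Origin: centre of its underside, z up.
- cap: single loose black screw cap lying flat, solid, 29 mm in diameter, 16 mm high, 15 g. Origin: centre of its underside, z up.
- stir_bar: white eight-sided magnetic stirring bar lying flat, loose, 50 mm long along its x axis, 12 mm thick, thin ridge round its middle, 18 g. Origin: on the surface under its middle (6 mm below its centre line).
- lid: round white lid of the tub, loose, 70 g, lying right way up, black knob on top. Origin: centre of underside, z up. Upward from it: plug, 68 mm in diameter at 0, widening to 85 mm at 20 mm, then straight to 30 mm; flange 102 mm in diameter from 30 to 40 mm; knob (grip here) 24 mm in diameter from 40 to 64 mm height. Any turn about z will do.
- square_tray: open square steel tray fixed to the bench, 130 x 130 mm outside, 28 mm high, walls and floor 4 mm thick. Origin: centre of its underside, x and y along its sides.
- long_tray: open long steel tray fixed to the bench, 90 mm along its x, 180 mm along its y, 28 mm high, walls and floor 4 mm thick. Origin: centre of its underside.
- tub: open round white tub, fixed; 96 mm outside, 88 mm inside diameter, rim 74 mm high, floor 4 mm thick. Origin: centre of underside, z up. Three black sprung clips at 0, 120, 240 degrees from its x axis, 92 mm high, reach 60 mm from the axis. The lid, lowered within 6 mm of the axis, centres itself and rests on the clips; a push of 5 to 10 N (at most 20 N) snaps it home: lid origin 44 mm above the tub's.
- beaker: empty open glass beaker, loose, 64 mm in diameter, 75 mm high, not to be moved. Origin: centre of its underside.
- flask: conical greenish glass flask, loose, 68 mm in diameter at the foot, 32 mm at the lip, 82 mm high, not to be moved. Origin: centre of its underside.

How it is judged:
By the outcome, as a careful person would: the job done as asked, in the order asked, and still so for the second after the job is handed in, with the robot touching nothing.
It also fails if it takes over 128 s, if anything falls off the work surface, if the arm or the gripper's body presses on something with over 40 N, if the wrist force passes 120 N, or if a joint passes its speed limit or range.

## Working session

There is one attempt and no reset: what is moved stays moved. The work goes in short steps, Python scripts to look and compute and a tool call to move; the robot and the scene stay as the last step left them, time stands still between calls to the robot, and variables do not carry over. Pictures are saved under pics/ and viewed, and the job is handed in when it is done.

Besides the shell and the picture viewer there is one more tool, called after "Call:" by a JSON object that holds its "op" and its "data", one argument or row to a line. send_rows: Moves the arm, as the interface text tells. Its arguments: {"type":"object","properties":{"moves":{"type":"array"},"claw":{"type":"number"},"grip_force":{"type":"number"}},"required":["moves"]}

```bash
ls -la; mkdir -p pics
cat > s1.py <<'E'
from plant import r, imaging
import cv2, numpy as np
print(r.get_state())
for n in ("top","side"):
    p=imaging.snapshot(n); print(n,p["shot"],p["mtx"].tolist(),p["rvec"],p["tvec"])
    cv2.imwrite(f"pics/{n}0.png",p["image"][:,:,::-1])
    np.savez(f"{n}0.npz",**{k:p[k] for k in("image","depth","mtx","rvec","tvec")})
E
python3 s1.py
```

```text
total 12
drwxr-xr-x  3 agent agent 4096 Dec  7 04:24 .
drwxr-xr-x 23 root  root  4096 Dec  7 04:24 ..
drwxr-xr-x  2 agent agent 4096 Dec  7 04:24 pics
{'clock': 0.0, 'q': array([ 1.20079162,  0.68997439, -0.19452075,  1.56635364,  0.157322  ,
        0.90251241, -0.21514137]), 'qd': array([ 0.00028103, -0.00143416, -0.00114369,  0.00068606, -0.00144156,
        0.00072122,  0.00198701]), 'joint_torque': array([ 1.16509938e-03, -5.27566087e+01, -1.26725111e+00, -1.53427255e+01,
       -5.28451125e-02,  6.28256865e-03,  1.67863777e-04]), 'tool_pos': array([ 0.24529547, -0.57420436,  0.2629136 ]), 'eef_rot': array([ 9.79680120e-01,  2.00564216e-01, -2.59100709e-04, -8.89549410e-04]), 'contact_force': array([0.15603867, 0.4825915 , 0.23045749]), 'moment': array([-0.0242059 ,  0.04651988, -0.02235463]), 'opening': 0.9970351682272619}
top 1 [[510.02895770357856, 0.0, 324.0675666025898], [0.0, 510.02895770357856, 200.5288302291018], [0.0, 0.0, 1.0]] [ 2.18505588 -2.18211017  0.05946818] [-0.00701809  0.49033535  1.12429609]
side 2 [[367.88632631011234, 0.0, 318.39002270851773], [0.0, 367.88632631011234, 198.13313483520395], [0.0, 0.0, 1.0]] [ 0.73213295 -2.49816787  1.22985191] [0.41906868 0.19438104 0.76858834]
```

View pics/top0.png

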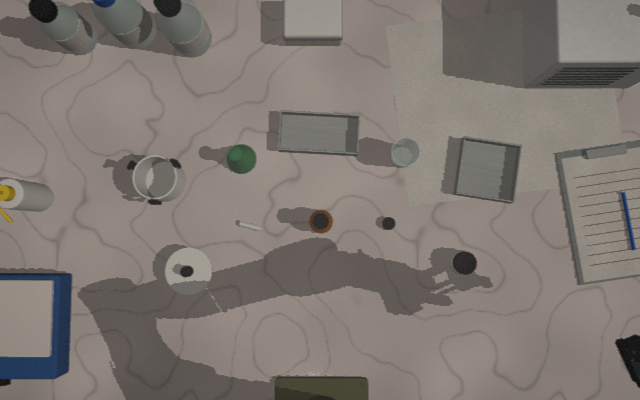

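View pics/side0.png

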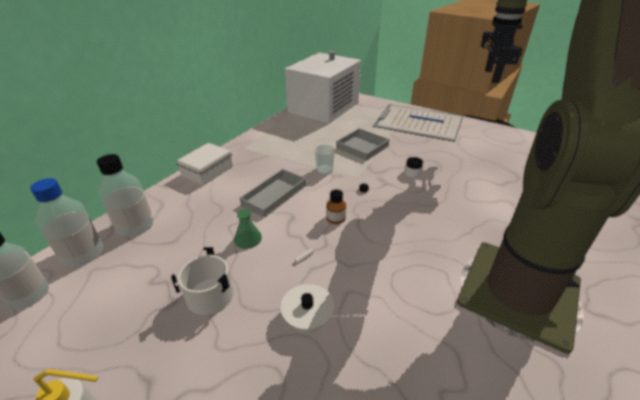

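The top view shows the tub at about (155,177), lid (188,270), flask (241,158), long tray (318,133), beaker (404,152), square tray (487,169), stir bar (249,225), bottle (320,221), cap (388,223) and jar (465,263). The side view shows the same layout, with the arm off to the right. Next I'll measure the poses.

```bash
cat > h.py <<'E'
from plant import r, imaging
import cv2, numpy as np
from scipy.spatial.transform import Rotation as R
def cloud(p):
    d=p["depth"]; K=p["mtx"]; v,u=np.mgrid[0:400,0:640]
    pc=np.stack([(u-K[0,2])/K[0,0]*d,(v-K[1,2])/K[1,1]*d,d],-1)
    M=cv2.Rodrigues(p["rvec"])[0]
    w=(pc-p["tvec"].reshape(3))@M
    w[d==0]=np.nan
    return w
def onplane(p,u,v,z):
    K=p["mtx"];M=cv2.Rodrigues(p["rvec"])[0]
    ray=M.T@np.array([(u-K[0,2])/K[0,0],(v-K[1,2])/K[1,1],1]); c=-M.T@p["tvec"].reshape(3)
    return c+ray*(z-c[2])/ray[2]
def proj(p,X): return cv2.projectPoints(np.array(X,float).reshape(-1,3),p["rvec"],p["tvec"],p["mtx"],None)[0].reshape(-1,2)
names="bottle jar cap stir_bar lid square_tray long_tray tub beaker flask".split()
E
cat > s2.py <<'E'
from h import *
np.set_printoptions(precision=4,suppress=True)
for cam in ("top","side"):
    p=imaging.snapshot(cam); W=cloud(p)
    for n in names:
        s=imaging.silhouettes(n,p); q=imaging.pinpoint(n,p)
        if not s: print(cam,n,"none"); 
        else:
            m=s[0]["pixels"]; c=W[m]; c=c[~np.isnan(c[:,0])]
            b=np.array(s[0]["box"])*[640,400,640,400]
            zt=np.percentile(c[:,2],97); t=c[c[:,2]>zt-.008]
            print(cam,n,len(s),round(s[0]["score"],2),"box",b.round(1),"N",m.sum(),"ztop",zt.round(4),"topmid",((np.percentile(t,2,0)+np.percentile(t,98,0))/2)[:2],"ext",(np.percentile(c,98,0)-np.percentile(c,2,0)))
        if q:
            u=np.array(q[0]["point"])*[640,400]; print("    pin",round(q[0]["score"],2),u.round(1),onplane(p,*u,0)[:2])
E
python3 s2.py
```

```text
top bottle 1 0.76 box [321.4 222.   20.8  19.1] N 416 ztop 0.088 topmid [ 0.444  -0.0007] ext [0.0431 0.0448 0.0417]
    pin 0.69 [322.2 224.1] [ 0.4379 -0.002 ]
top jar 1 0.89 box [462.5 262.2  30.6  28.5] N 566 ztop 0.048 topmid [ 0.3539 -0.3112] ext [0.0499 0.047  0.0454]
    pin 0.88 [463.3 260.6] [ 0.3567 -0.3187]
top cap 2 0.46 box [485.5 170.5  69.   62. ] N 3775 ztop 0.0292 topmid [ 0.5595 -0.371 ] ext [0.1326 0.1356 0.0301]
    pin 0.44 [388.6 222.7] [ 0.4414 -0.152 ]
top stir_bar 1 0.58 box [251.5 226.4  25.7  14.3] N 133 ztop 0.0166 topmid [0.4333 0.1579] ext [0.0209 0.0476 0.0172]
    pin 0.61 [251.8 224.6] [0.4366 0.1573]
top lid 1 0.85 box [187.2 269.1  47.   44.2] N 1739 ztop 0.0645 topmid [0.3367 0.287 ] ext [0.0908 0.0917 0.0293]
    pin 0.75 [191.7 269.9] [0.3345 0.2918]
top square_tray 1 0.57 box [486.3 171.   69.3  66.6] N 3695 ztop 0.0293 topmid [ 0.5594 -0.3706] ext [0.1323 0.1348 0.0299]
    pin 0.59 [482.8 170. ] [ 0.5611 -0.3662]
top long_tray 1 0.75 box [319.  133.2  80.3  41.9] N 3358 ztop 0.0296 topmid [0.6423 0.006 ] ext [0.0911 0.1732 0.0301]
    pin 0.6
[... 1422 characters left out ...]
06 0.0271]
    pin 0.73 [358.  147.3] [ 0.5703 -0.3571]
side long_tray 1 0.67 box [273.8 192.8  64.6  48.3] N 1788 ztop 0.0259 topmid [0.6432 0.0095] ext [0.0945 0.1803 0.0287]
    pin 0.71 [271.8 197.3] [0.6425 0.021 ]
side tub 2 0.75 box [203.5 282.4  64.5  69.3] N 2690 ztop 0.0859 topmid [0.523  0.3611] ext [0.1023 0.0926 0.0875]
    pin 0.85 [213.1 293.5] [0.5369 0.3489]
side beaker 2 0.61 box [323.5 157.3  21.1  31. ] N 521 ztop 0.0727 topmid [ 0.5922 -0.1771] ext [0.0585 0.0603 0.0696]
    pin 0.86 [323.4 170.3] [ 0.5937 -0.1734]
side flask 1 0.66 box [247.5 229.4  30.6  39.2] N 725 ztop 0.0809 topmid [0.5865 0.1852] ext [0.0465 0.05   0.0812]
    pin 0.98 [247.7 236.5] [0.5923 0.1786]
```

```bash
cat > s3.py <<'E'
from h import *
np.set_printoptions(precision=4,suppress=True)
def circ(P):
    P=P[:,:2]; 
    for _ in range(6):
        A=np.c_[2*P,np.ones(len(P))]; s=np.linalg.lstsq(A,(P**2).sum(1),rcond=None)[0]
        c=s[:2]; rad=np.sqrt(s[2]+c@c); e=abs(np.linalg.norm(P-c,axis=1)-rad)
        k=e<max(2.5*np.median(e),.0008); P=P[k]
    return c,rad,len(P)
for cam in ("top","side"):
    d=dict(np.load(cam+"0.npz")); W=cloud(d); F=W.reshape(-1,3); F=F[~np.isnan(F[:,0])]
    near=lambda c,rr,z0,z1:F[(np.hypot(F[:,0]-c[0],F[:,1]-c[1])<rr)&(F[:,2]>z0)&(F[:,2]<z1)]
    b=F[(abs(F[:,2])<.012)&(F[:,0]>.3)&(F[:,0]<.75)&(abs(F[:,1])<.45)]
    pl=np.linalg.lstsq(np.c_[b[:,:2],np.ones(len(b))],b[:,2],rcond=None)[0]
    print(cam,"bench plane",pl, "at .5,0", pl@[.5,0,1])
    F[:,2]-=F[:,:2]@pl[:2]+pl[2]
    for n,c,rr,z0,z1 in [("bottle",(.444,0),.04,.079,.09),("jar",(.354,-.31),.05,.038,.05),("cap",(.44,-.148),.03,.011,.02),("lidknob",(.336,.289),.03,.056,.07),("lidflange",(.336,.289),.07,.036,.045),("beaker",(.592,-.179),.05,.068,.08),("flask",(.586,.183),.04,.07,.09),("bar",(.4335,.16),.04,.006,.016)]:
        t=near(c,rr,z0,z1); 
        if len(t)<4: print(n,len(t)); continue
        hull=cv2.convexHull(t[:,:2].astype(np.float32))[:,0]
        (cc,ra)=cv2.minEnclosingCircle(hull); rc=cv2.minAreaRect(t[:,:2].astype(np.float32))
        print(n,len(t),"mean",t[:,:2].mean(0),"encl",np.array(cc),round(ra,4),"rect",np.round(np.array(rc[0]),4),np.round(rc[1],4),round(rc[2],1),"zmed",np.median(t[:,2]).round(4))
    t=near((.5245,.358),.075,.064,.08); t=t[np.hypot(*(t[:,:2]-[.5245,.358]).T)<.055]; print("tub",circ(t))
    t=near((.5245,.358),.075,.082,.1); print("clips",len(t)); 
    a=np.degrees(np.arctan2(t[:,1]-.358,t[:,0]-.5245)); print(np.histogram(a,18,(-180,180))[0])
    for n,c,rr in [("sq",(.56,-.369),.1),("long",(.642,.007),.11)]:
        t=near(c,rr,.018,.036); 
        if n=="long": t=t[(abs(t[:,0]-.642)<.06)&(abs(t[:,1]-.007)<.11)]
        rc=cv2.minAreaRect(t[:,:2].astype(np.float32)); print(n,len(t),np.round(rc[0],4),np.round(rc[1],4),rc[2],"med z",np.median(t[:,2]))
E
python3 s3.py
```

```text
top bench plane [ 0.0011 -0.0005  0.0005] at .5,0 0.001085774622999977
bottle 195 mean [ 0.4437 -0.0004] encl [ 0.4437 -0.0003] 0.0167 rect [0.444  0.0004] [0.0315 0.0315] 0.0 zmed 0.0836
jar 422 mean [ 0.3545 -0.311 ] encl [ 0.3549 -0.3114] 0.0251 rect [ 0.3538 -0.311 ] [0.0477 0.0477] 89.0 zmed 0.0435
cap 123 mean [ 0.4405 -0.1509] encl [ 0.4404 -0.1511] 0.0143 rect [ 0.4408 -0.1507] [0.0269 0.0261] 26.3 zmed 0.0157
lidknob 100 mean [0.3361 0.2865] encl [0.3358 0.2871] 0.0117 rect [0.3365 0.2868] [0.0213 0.0215] 88.4 zmed 0.0636
lidflange 1555 mean [0.3359 0.2874] encl [0.3354 0.288 ] 0.0515 rect [0.335 0.287] [0.1009 0.0997] 89.7 zmed 0.0404
beaker 154 mean [ 0.5939 -0.1825] encl [ 0.5925 -0.1807] 0.0325 rect [ 0.5921 -0.181 ] [0.0603 0.0638] 44.7 zmed 0.0736
flask 178 mean [0.5862 0.1815] encl [0.587  0.1814] 0.0166 rect [0.5869 0.1821] [0.0305 0.031 ] 0.3 zmed 0.0817
bar 118 mean [0.4338 0.1577] encl [0.434  0.1582] 0.0252 rect [0.434  0.1583] [0.05  0.012] 75.0 zmed 0.0114
tub (array([0.5361, 0.3532]), np.float64(0.04569637292466006), 211)
clips 136
[31  5  0  0  0  0 47  0  0 
[... 793 characters left out ...]
0514 rect [0.3368 0.2907] [0.1    0.1005] 31.8 zmed 0.0401
beaker 93 mean [ 0.5924 -0.1762] encl [ 0.591  -0.1783] 0.0332 rect [ 0.5919 -0.1777] [0.0606 0.0647] 9.5 zmed 0.0715
flask 128 mean [0.5848 0.1862] encl [0.5868 0.1844] 0.0164 rect [0.5859 0.1856] [0.0311 0.0295] 26.5 zmed 0.0812
bar 100 mean [0.433  0.1624] encl [0.432  0.1619] 0.0261 rect [0.4336 0.1614] [0.0519 0.0136] 72.5 zmed 0.0102
tub (array([0.536, 0.358]), np.float64(0.04551043586507002), 253)
clips 148
[40  0  0  0  0  0 36  4  0  0  0 42  6  0  0  0  0 20]
sq 304 [ 0.5605 -0.3678] [0.1356 0.1313] 81.3900146484375 med z 0.023632780678163885
long 462 [0.6438 0.0089] [0.1832 0.0939] 87.04940795898438 med z 0.024259104432314
```

```bash
cat > plan.py <<'E'
import sys; from h import *
np.set_printoptions(precision=4,suppress=True)
x,y,z,psi=map(float,sys.argv[1:5])
s=r.get_state(); q=R.from_quat(s["eef_rot"]); 
a=np.radians(psi); T=R.from_matrix(np.array([[np.cos(a),np.sin(a),0],[np.sin(a),-np.cos(a),0],[0,0,-1]]))
cur=q.as_matrix(); print("t",s["clock"],"pos",s["tool_pos"],"psi",np.degrees(np.arctan2(cur[1,0],cur[0,0])).round(1),"F",s["contact_force"],"open mm",(88*s["opening"]).round(1),"q7",s["q"][6].round(2))
print("shift mm",(q.inv().apply(np.array([x,y,z])-s["tool_pos"])*1e3).round(1),"rot deg",np.degrees((q.inv()*T).as_rotvec()).round(1))
E
python3 plan.py 0.355 -0.3095 0.2 -3
```

```text
Traceback (most recent call last):
  File "plan.py", line 6, in <module>
    cur=q.as_matrix(); print("t",s["clock"],"pos",s["tool_pos"],"psi",np.degrees(np.arctan2(cur[1,0],cur[0,0])).round(1),"F",s["contact_force"],"open mm",(88*s["opening"]).round(1),"q7",s["q"][6].round(2))
                                                                                                                                                          ^^^^^^^^^^^^^^^^^^^^^^^
AttributeError: 'float' object has no attribute 'round'
```

```bash
sed -i 's/(88\*s\["opening"\]).round(1)/round(88*s["opening"],1)/' plan.py
python3 plan.py 0.355 -0.3095 0.2 -3
```

```text
t 2.2 pos [ 0.2456 -0.5748  0.2637] psi 23.1 F [-0.6279 -0.1242  0.4934] open mm 88.0 q7 -0.22
shift mm [ 204.8 -200.9   63.7] rot deg [ 0.  -0.  26.1]
```

Call:
{"op": "send_rows", "data": {
  "moves": [0.028, -0.028, 0.009, 0, 0, 5, 0.056, -0.056, 0.018, 0, 0, 10, 0.084, -0.084, 0.027, 0, 0, 16, 0.112, -0.112, 0.036, 0, 0, 21, 0.14, -0.14, 0.045, 0, 0, 26],
  "claw": -1
}}

```text
clock: 2.62
tool_pos: [0.3197, -0.3895, 0.2187]
eef_rot: [1.0, -0.028, 0.0, 0.0]
contact_force: [2.0, 0.3, 0.4]
opening: 0.999
```

```bash
python3 plan.py 0.355 -0.3095 0.12 -3
```

```text
t 2.6167 pos [ 0.3197 -0.3895  0.2187] psi -3.2 F [2.0454 0.3393 0.3803] open mm 87.9 q7 -0.87
shift mm [ 30.7 -81.9  98.7] rot deg [ 0.  -0.  -0.2]
```

Call:
{"op": "send_rows", "data": {
  "moves": [0.012, -0.032, 0.025, 0, 0, 0, 0.023, -0.062, 0.055, 0, 0, 0, 0.031, -0.082, 0.085, 0, 0, 0, 0.031, -0.082, 0.099, 0, 0, 0, 0.031, -0.082, 0.099, 0, 0, 0]
}}

```text
clock: 3.03
tool_pos: [0.3553, -0.3067, 0.1172]
eef_rot: [1.0, -0.025, -0.001, -0.002]
contact_force: [0.8, -0.4, 0.5]
opening: 1.0
```

```bash
cat > pic.py <<'E'
import sys; from h import *
cam,name=sys.argv[1:3]; p=imaging.snapshot(cam); im=p["image"][:,:,::-1]
if len(sys.argv)>3:
    x,y,z=map(float,sys.argv[3:6]); u,v=proj(p,[x,y,z])[0]; h=int(sys.argv[6]) if len(sys.argv)>6 else 60
    u0=int(np.clip(u-h,0,640-2*h)); v0=int(np.clip(v-h,0,400-2*h)); print("crop origin",u0,v0,"scale",560/(2*h))
    im=cv2.resize(im[v0:v0+2*h,u0:u0+2*h],(560,560),interpolation=cv2.INTER_CUBIC)
cv2.imwrite(f"pics/{name}.png",im)
E
python3 pic.py side j1 0.355 -0.31 0.06; python3 plan.py 0.355 -0.3095 0.029 -3
```

```text
crop origin 355 95 scale 4.666666666666667
t 3.0833 pos [ 0.3552 -0.3087  0.1187] psi -3.1 F [-0.028  -0.4749  0.0136] open mm 88.1 q7 -1.03
shift mm [ 0.   0.9 89.7] rot deg [-0.   0.1 -0.1]
```

View pics/j1.png

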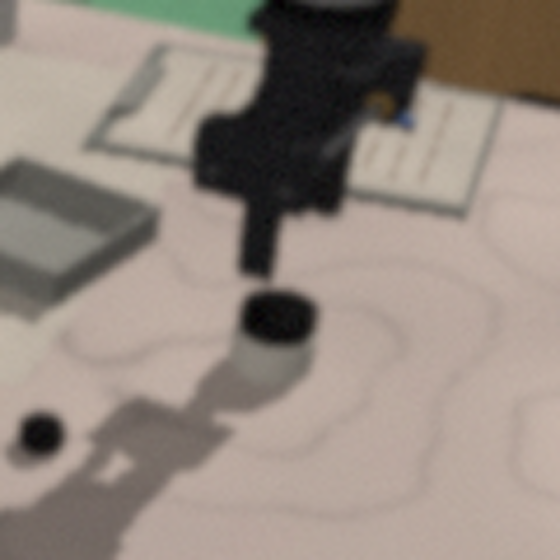

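The gripper hovers over the jar, with the jar's lid at crop (278,318) and the near finger at (258,270) to its side. I'm descending.

Call:
{"op": "send_rows", "data": {
  "moves": [0, 0.001, 0.03, 0, 0, 0, 0, 0.001, 0.055, 0, 0, 0, 0, 0.001, 0.075, 0, 0, 0, 0, 0.001, 0.089, 0, 0, 0, 0, 0.001, 0.089, 0, 0, 0]
}}

```text
clock: 3.5
tool_pos: [0.3553, -0.3118, 0.0295]
eef_rot: [1.0, -0.028, -0.002, -0.001]
contact_force: [-0.0, -0.8, 0.2]
opening: 1.0
```

Call:
{"op": "send_rows", "data": {
  "moves": [0, 0, 0, 0, 0, 0, 0, 0, 0, 0, 0, 0, 0, 0, 0, 0, 0, 0, 0, 0, 0, 0, 0, 0, 0, 0, 0, 0, 0, 0],
  "claw": 1,
  "grip_force": 25
}}

```text
clock: 3.92
tool_pos: [0.3556, -0.3123, 0.0302]
eef_rot: [1.0, -0.028, -0.001, -0.0]
contact_force: [-0.1, -0.3, -0.8]
opening: 0.647
```

```bash
python3 plan.py 0.355 -0.3095 0.029 -3
```

```text
t 3.9167 pos [ 0.3556 -0.3123  0.0302] psi -3.2 F [-0.0847 -0.3109 -0.7815] open mm 56.9 q7 -1.08
shift mm [-0.8 -2.8  1.2] rot deg [-0.   0.2 -0.2]
```

Call:
{"op": "send_rows", "data": {
  "moves": [0, 0, 0, 0, 0, 0, 0, 0, 0, 0, 0, 0, 0, 0, -0.015, 0, 0, 0, 0, 0, -0.045, 0, 0, 0, 0, 0, -0.08, 0, 0, 0]
}}

```text
clock: 4.33
tool_pos: [0.3549, -0.3115, 0.1098]
eef_rot: [1.0, -0.028, -0.003, -0.002]
contact_force: [0.7, -0.7, -0.3]
opening: 0.605
```

```bash
python3 plan.py 0.6435 0.0072 0.16 -3
```

```text
t 4.3333 pos [ 0.3549 -0.3115  0.1098] psi -3.2 F [ 0.7389 -0.676  -0.29  ] open mm 53.2 q7 -1.07
shift mm [ 270.  -334.5  -50.9] rot deg [-0.2  0.4 -0.2]
```

Call:
{"op": "send_rows", "data": {
  "moves": [0.02, -0.025, -0.025, 0, 0, 0, 0.044, -0.055, -0.05, 0, 0, 0, 0.068, -0.085, -0.051, 0, 0, 0, 0.092, -0.115, -0.051, 0, 0, 0, 0.116, -0.144, -0.051, 0, 0, 0]
}}

```text
clock: 4.75
tool_pos: [0.4803, -0.1725, 0.1613]
eef_rot: [1.0, -0.028, -0.002, -0.002]
contact_force: [0.6, -0.3, -2.1]
opening: 0.605
```

Call:
{"op": "send_rows", "data": {
  "moves": [0.025, -0.031, 0, 0, 0, 0, 0.05, -0.062, 0, 0, 0, 0, 0.075, -0.093, 0, 0, 0, 0, 0.1, -0.124, 0, 0, 0, 0, 0.125, -0.155, 0, 0, 0, 0]
}}

```text
clock: 5.17
tool_pos: [0.6142, -0.0227, 0.1611]
eef_rot: [1.0, -0.028, -0.003, -0.002]
contact_force: [-0.0, -0.4, -0.7]
opening: 0.607
```

```bash
python3 plan.py 0.6435 0.0072 0.12 -3;python3 pic.py top j2 0.5 -0.1 0.1 180
```

```text
t 5.1667 pos [ 0.6142 -0.0227  0.1611] psi -3.2 F [-0.0334 -0.4257 -0.7459] open mm 53.4 q7 -1.56
shift mm [ 27.8 -31.4  41. ] rot deg [-0.2  0.3 -0.2]
crop origin 188 13 scale 1.5555555555555556
```

View pics/j2.png

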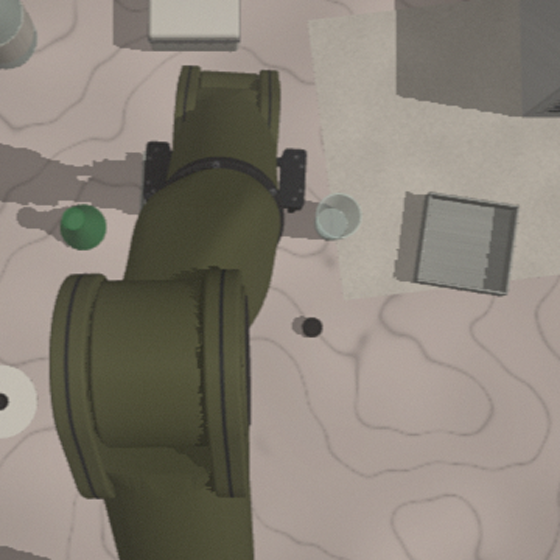

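The view is mostly arm. The beaker at crop (338,217) and flask at (83,227) are clear of the gripper body. I'm continuing to the long tray.

Call:
{"op": "send_rows", "data": {
  "moves": [0.012, -0.014, 0.015, 0, 0, 0, 0.022, -0.024, 0.03, 0, 0, 0, 0.028, -0.031, 0.041, 0, 0, 0, 0.028, -0.031, 0.06, 0, 0, 0, 0.028, -0.031, 0.06, 0, 0, 0]
}}

```text
clock: 5.63
tool_pos: [0.6474, 0.0179, 0.098]
eef_rot: [1.0, -0.022, -0.002, -0.005]
contact_force: [-1.7, -1.1, -1.3]
opening: 0.607
```

```bash
python3 plan.py 0.6435 0.0072 0.036 -3;python3 pic.py side j3 0.6435 0 0.05 60
```

```text
t 5.6333 pos [0.6474 0.0179 0.098 ] psi -2.5 F [-1.7059 -1.0628 -1.2531] open mm 53.4 q7 -1.6
shift mm [-3.1 11.5 61.9] rot deg [-0.6  0.3  0.5]
crop origin 214 118 scale 4.666666666666667
```

View pics/j3.png

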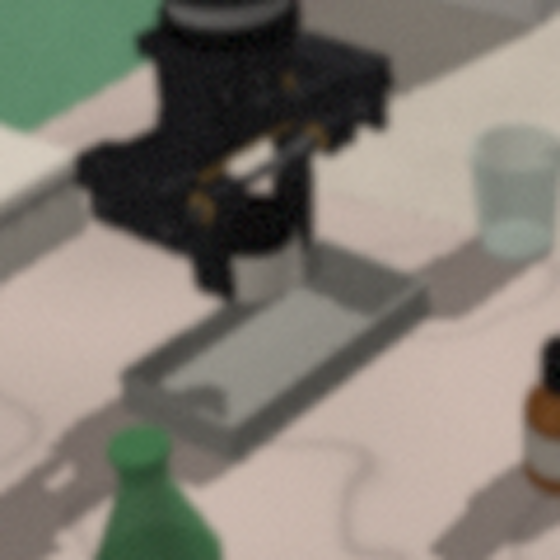

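The jar is held upright above the long tray and clear of the beaker. I'm lowering it.

Call:
{"op": "send_rows", "data": {
  "moves": [-0.003, 0.011, 0, 0, 0, 0, -0.003, 0.011, 0.015, 0, 0, 0.5, -0.003, 0.011, 0.03, 0, 0, 0.5, -0.003, 0.011, 0.043, 0, 0, 0.5, -0.003, 0.011, 0.043, 0, 0, 0.5]
}}

```text
clock: 6.1
tool_pos: [0.6423, 0.005, 0.0549]
eef_rot: [1.0, -0.028, -0.004, -0.005]
contact_force: [-1.0, 0.5, -0.6]
opening: 0.604
```

```bash
python3 plan.py 0.6435 0.0072 0.035 -3
```

```text
t 6.1 pos [0.6423 0.005  0.0549] psi -3.2 F [-1.0214  0.5038 -0.5974] open mm 53.2 q7 -1.59
shift mm [ 1.2 -2.  19.9] rot deg [-0.5  0.4 -0.2]
```

Call:
{"op": "send_rows", "data": {
  "moves": [0.001, -0.002, 0.007, -0.3, 0.4, 0, 0.001, -0.002, 0.014, -0.5, 0.4, 0, 0.001, -0.002, 0.018, -0.5, 0.4, 0, 0.001, -0.002, 0.02, -0.5, 0.4, 0, 0.001, -0.002, 0.02, -0.5, 0.4, 0]
}}

```text
clock: 6.52
tool_pos: [0.6433, 0.0073, 0.0347]
eef_rot: [1.0, -0.028, -0.0, -0.0]
contact_force: [0.6, 0.2, -1.7]
opening: 0.608
```

```bash
python3 plan.py 0.6435 0.0072 0.034 -3
```

```text
t 6.5167 pos [0.6433 0.0073 0.0347] psi -3.2 F [ 0.6007  0.2231 -1.6994] open mm 53.5 q7 -1.6
shift mm [0.2 0.1 0.7] rot deg [-0.   0.  -0.2]
```

Call:
{"op": "send_rows", "data": {
  "moves": [0, 0, 0.001, 0, 0, 0, 0, 0, 0.001, 0, 0, 0, 0, 0, 0.001, 0, 0, 0, 0, 0, 0.001, 0, 0, 0, 0, 0, 0.001, 0, 0, 0]
}}

```text
clock: 6.93
tool_pos: [0.6437, 0.0072, 0.0343]
eef_rot: [1.0, -0.028, 0.0, -0.0]
contact_force: [-0.2, -0.4, 4.0]
opening: 0.604
```

Call:
{"op": "send_rows", "data": {
  "moves": [0, 0, 0, 0, 0, 0, 0, 0, 0, 0, 0, 0, 0, 0, 0, 0, 0, 0, 0, 0, 0, 0, 0, 0, 0, 0, 0, 0, 0, 0],
  "claw": -1
}}

```text
clock: 7.35
tool_pos: [0.6436, 0.0072, 0.0341]
eef_rot: [1.0, -0.028, 0.0, -0.0]
contact_force: [-0.3, 0.3, -0.5]
opening: 0.96
```

Call:
{"op": "send_rows", "data": {
  "moves": [0, 0, -0.02, 0, 0, 0, 0, 0, -0.05, 0, 0, 0, 0, 0, -0.085, 0, 0, 0, 0, 0, -0.12, 0, 0, 0, 0, 0, -0.15, 0, 0, 0]
}}

```text
clock: 7.77
tool_pos: [0.6438, 0.0071, 0.1862]
eef_rot: [1.0, -0.028, 0.001, -0.0]
contact_force: [0.3, -1.1, 0.3]
opening: 1.002
```

```bash
python3 plan.py 0.4442 0.0014 0.19 0;python3 pic.py side j4 0.6435 0 0.05 60
```

```text
t 7.7667 pos [0.6438 0.0071 0.1862] psi -3.2 F [ 0.273  -1.1357  0.2822] open mm 88.2 q7 -1.61
shift mm [-198.9   16.8   -4. ] rot deg [-0.  -0.1 -3.2]
crop origin 214 118 scale 4.666666666666667
```

View pics/j4.png

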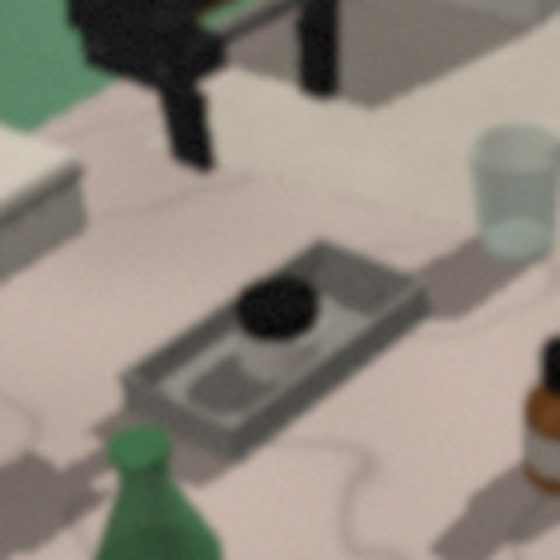

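The jar stands upright in the long tray, with its lid at crop (278,308). Next is the bottle.

Call:
{"op": "send_rows", "data": {
  "moves": [-0.04, 0.003, 0, 0, 0, -1, -0.08, 0.007, 0, 0, 0, -2, -0.12, 0.01, 0, 0, 0, -3, -0.16, 0.014, 0, 0, 0, -3, -0.199, 0.017, 0.02, 0, 0, -3]
}}

```text
clock: 8.23
tool_pos: [0.4492, 0.0008, 0.173]
eef_rot: [1.0, -0.002, 0.008, -0.0]
contact_force: [0.8, -0.6, -1.3]
opening: 1.004
```

```bash
python3 plan.py 0.4442 0.0014 0.13 0
```

```text
t 8.2333 pos [0.4492 0.0008 0.173 ] psi -0.2 F [ 0.8326 -0.5942 -1.3069] open mm 88.3 q7 -1.57
shift mm [-5.7 -0.5 42.9] rot deg [-0.1 -1.  -0.2]
```

Call:
{"op": "send_rows", "data": {
  "moves": [-0.005, 0, 0.01, 0, -1, 0, -0.005, 0, 0.02, 0, -1, 0, -0.005, 0, 0.035, 0, -1, 0, -0.005, 0, 0.043, 0, -1, 0, -0.005, 0, 0.043, 0, -1, 0]
}}

```text
clock: 8.65
tool_pos: [0.4446, 0.0009, 0.1285]
eef_rot: [1.0, -0.002, -0.002, -0.0]
contact_force: [-0.3, -0.3, 0.4]
opening: 1.002
```

```bash
python3 plan.py 0.4442 0.0014 0.0895 0;python3 pic.py side b1 0.4442 0 0.08 50
```

```text
t 8.65 pos [0.4446 0.0009 0.1285] psi -0.2 F [-0.3157 -0.3469  0.4332] open mm 88.2 q7 -1.56
shift mm [-0.3 -0.4 39. ] rot deg [-0.1  0.2 -0.2]
crop origin 286 143 scale 5.6
```

View pics/b1.png

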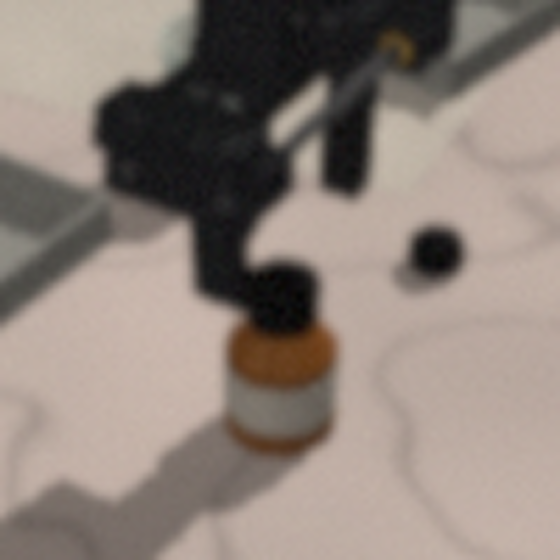

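The bottle cap at crop (285,297) lies between the two fingers, whose tips are near (225,285) and (345,185). I'm descending and gripping.

Call:
{"op": "send_rows", "data": {
  "moves": [0, 0, 0.012, 0, 0, 0, 0, 0, 0.024, 0, 0, 0, 0, 0, 0.034, 0, 0, 0, 0, 0, 0.039, 0, 0, 0, 0, 0, 0.039, 0, 0, 0]
}}

```text
clock: 9.12
tool_pos: [0.4448, 0.0009, 0.0898]
eef_rot: [1.0, -0.002, -0.001, -0.0]
contact_force: [-0.2, 0.2, 0.1]
opening: 1.003
```

Call:
{"op": "send_rows", "data": {
  "moves": [0, 0, 0, 0, 0, 0, 0, 0, 0, 0, 0, 0, 0, 0, 0, 0, 0, 0, 0, 0, 0, 0, 0, 0, 0, 0, 0, 0, 0, 0],
  "claw": 1,
  "grip_force": 30
}}

```text
clock: 9.53
tool_pos: [0.445, 0.0009, 0.0902]
eef_rot: [1.0, -0.002, -0.001, -0.0]
contact_force: [-0.6, 1.0, -0.8]
opening: 0.643
```

Call:
{"op": "send_rows", "data": {
  "moves": [0, 0, 0, 0, 0, 0, 0, 0, 0, 0, 0, 0, 0, 0, 0, 0, 0, 0, 0, 0, 0, 0, 0, 0, 0, 0, 0, 0, 0, 0]
}}

```text
clock: 9.95
tool_pos: [0.445, 0.0009, 0.0902]
eef_rot: [1.0, -0.002, -0.001, -0.0]
contact_force: [-0.1, 0.8, 1.4]
opening: 0.377
```

```bash
python3 plan.py 0.4442 0.0014 0.0895 0
```

```text
t 9.95 pos [0.445  0.0009 0.0902] psi -0.2 F [-0.0779  0.7601  1.3768] open mm 33.2 q7 -1.56
shift mm [-0.8 -0.5  0.7] rot deg [-0.   0.1 -0.2]
```

Gripped at about 33 mm, which matches the cap. Lifting to a bottle-bottom height of at least 0.11.

Call:
{"op": "send_rows", "data": {
  "moves": [0, 0, 0, 0, 0, 0, 0, 0, -0.015, 0, 0, 0, 0, 0, -0.045, 0, 0, 0, 0, 0, -0.08, 0, 0, 0, 0, 0, -0.12, 0, 0, 0]
}}

```text
clock: 10.37
tool_pos: [0.444, 0.0008, 0.2106]
eef_rot: [1.0, -0.002, -0.003, -0.0]
contact_force: [1.5, 0.2, -1.8]
opening: 0.377
```

```bash
python3 plan.py 0.56 -0.3695 0.22 0;python3 pic.py side b2 0.4442 0 0.15 60
```

```text
t 10.3667 pos [0.444  0.0008 0.2106] psi -0.2 F [ 1.4875  0.2092 -1.7528] open mm 33.2 q7 -1.57
shift mm [117.3 369.8 -10.3] rot deg [-0.   0.3 -0.2]
crop origin 277 109 scale 4.666666666666667
```

View pics/b2.png

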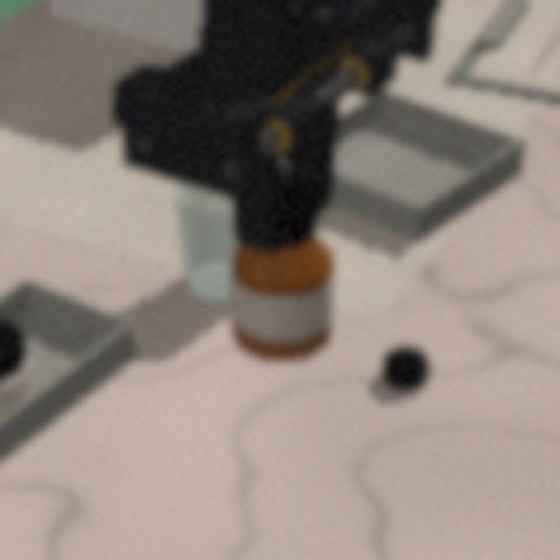

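The bottle hangs upright in the gripper. I'm carrying it to the square tray.

Call:
{"op": "send_rows", "data": {
  "moves": [0.007, 0.024, -0.01, 0, 0, 0, 0.018, 0.06, -0.01, 0, 0, 0, 0.03, 0.098, -0.01, 0, 0, 0, 0.042, 0.135, -0.01, 0, 0, 0, 0.054, 0.172, -0.01, 0, 0, 0]
}}

```text
clock: 10.83
tool_pos: [0.5005, -0.1734, 0.227]
eef_rot: [1.0, -0.002, 0.003, -0.001]
contact_force: [0.9, 0.9, -0.9]
opening: 0.375
```

Call:
{"op": "send_rows", "data": {
  "moves": [0.012, 0.038, 0, 0, 0, 0, 0.024, 0.076, 0, 0, 0, 0, 0.036, 0.114, 0, 0, 0, 0, 0.048, 0.152, 0, 0, 0, 0, 0.058, 0.18, 0, 0, 0, 0]
}}

```text
clock: 11.25
tool_pos: [0.5569, -0.3578, 0.2263]
eef_rot: [1.0, -0.004, 0.003, -0.0]
contact_force: [0.3, -0.9, -0.7]
opening: 0.377
```

```bash
python3 plan.py 0.56 -0.3695 0.13 0
```

```text
t 11.25 pos [ 0.5569 -0.3578  0.2263] psi -0.4 F [ 0.2843 -0.93   -0.681 ] open mm 33.1 q7 -1.05
shift mm [ 2.7 11.7 96.3] rot deg [-0.  -0.3 -0.4]
```

Call:
{"op": "send_rows", "data": {
  "moves": [0.003, 0.008, 0.015, 0, 0, 0, 0.003, 0.012, 0.035, 0, 0, 0, 0.003, 0.012, 0.06, 0, 0, 0, 0.003, 0.012, 0.085, 0, 0, 0, 0.003, 0.012, 0.096, 0, 0, 0]
}}

```text
clock: 11.67
tool_pos: [0.5581, -0.3684, 0.1262]
eef_rot: [1.0, -0.004, -0.0, -0.002]
contact_force: [-0.7, 0.4, -2.0]
opening: 0.376
```

```bash
python3 plan.py 0.56 -0.3695 0.0955 0;python3 pic.py side b3 0.56 -0.37 0.08 60
```

```text
t 11.6667 pos [ 0.5581 -0.3684  0.1262] psi -0.4 F [-0.7353  0.4472 -1.9751] open mm 33.1 q7 -1.04
shift mm [ 1.9  1.2 30.7] rot deg [-0.2  0.  -0.4]
crop origin 303 65 scale 4.666666666666667
```

View pics/b3.png

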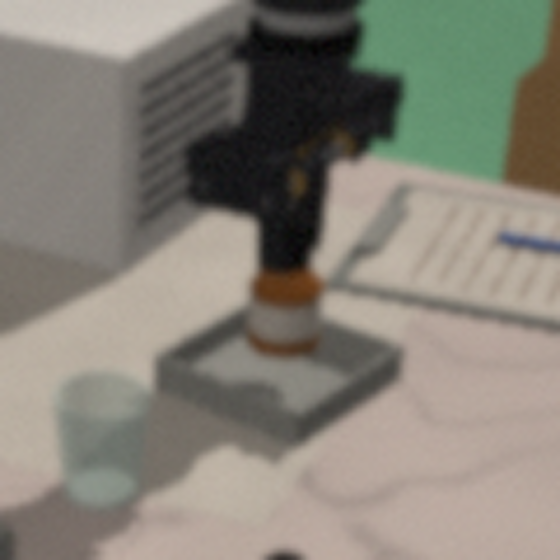

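The bottle is over the middle of the square tray, at crop (285,310). I'm lowering it to just above the floor, then making contact.

Call:
{"op": "send_rows", "data": {
  "moves": [0.002, 0.001, 0.01, 0, 0, 0, 0.002, 0.001, 0.02, 0, 0, 0, 0.002, 0.001, 0.027, 0, 0, 0, 0.002, 0.001, 0.03, 0, 0, 0, 0.002, 0.001, 0.03, 0, 0, 0]
}}

```text
clock: 12.13
tool_pos: [0.5597, -0.3688, 0.0951]
eef_rot: [1.0, -0.004, -0.001, -0.002]
contact_force: [0.1, -0.3, -0.5]
opening: 0.375
```

Call:
{"op": "send_rows", "data": {
  "moves": [0, 0, 0.001, 0, 0, 0, 0, 0, 0.001, 0, 0, 0, 0, 0, 0.001, 0, 0, 0, 0, 0, 0.001, 0, 0, 0, 0, 0, 0.001, 0, 0, 0]
}}

```text
clock: 12.55
tool_pos: [0.5598, -0.3688, 0.0944]
eef_rot: [1.0, -0.004, -0.001, -0.002]
contact_force: [-0.0, -0.1, -1.9]
opening: 0.381
```

```bash
python3 plan.py 0.56 -0.3695 0.0955 0
```

```text
t 12.55 pos [ 0.5598 -0.3688  0.0944] psi -0.4 F [-0.0047 -0.0896 -1.8648] open mm 33.6 q7 -1.04
shift mm [ 0.2  0.6 -1.1] rot deg [-0.3  0.1 -0.4]
```

Call:
{"op": "send_rows", "data": {
  "moves": [0, 0, 0.001, 0.3, 0, 0, 0, 0, 0.001, 0.3, 0, 0, 0, 0, 0.001, 0.3, 0, 0, 0, 0, 0.001, 0.3, 0, 0, 0, 0, 0.001, 0.3, 0, 0]
}}

```text
clock: 12.97
tool_pos: [0.5601, -0.3691, 0.0944]
eef_rot: [1.0, -0.004, -0.0, -0.005]
contact_force: [-1.0, 1.7, 5.4]
opening: 0.377
```

Call:
{"op": "send_rows", "data": {
  "moves": [0, 0, 0, 0, 0, 0, 0, 0, 0, 0, 0, 0, 0, 0, 0, 0, 0, 0, 0, 0, 0, 0, 0, 0, 0, 0, 0, 0, 0, 0],
  "claw": -1
}}

```text
clock: 13.38
tool_pos: [0.5601, -0.369, 0.0942]
eef_rot: [1.0, -0.004, -0.0, -0.005]
contact_force: [-0.6, -0.1, -0.6]
opening: 0.729
```

Call:
{"op": "send_rows", "data": {
  "moves": [0, 0, 0, 0, 0, 0, 0, 0, -0.01, 0, 0, 0, 0, 0, -0.035, 0, 0, 0, 0, 0, -0.065, 0, 0, 0, 0, 0, -0.1, 0, 0, 0]
}}

```text
clock: 13.8
tool_pos: [0.5593, -0.3694, 0.1946]
eef_rot: [1.0, -0.004, -0.002, -0.006]
contact_force: [0.3, -1.0, 0.3]
opening: 1.0
```

```bash
python3 plan.py 0.4406 -0.149 0.12 0;python3 pic.py side b4 0.56 -0.37 0.08 60
```

```text
t 13.8 pos [ 0.5593 -0.3694  0.1946] psi -0.4 F [ 0.309  -1.0288  0.2569] open mm 88.0 q7 -1.04
shift mm [-120.  -218.7   77.4] rot deg [-0.6  0.2 -0.4]
crop origin 303 65 scale 4.666666666666667
```

View pics/b4.png

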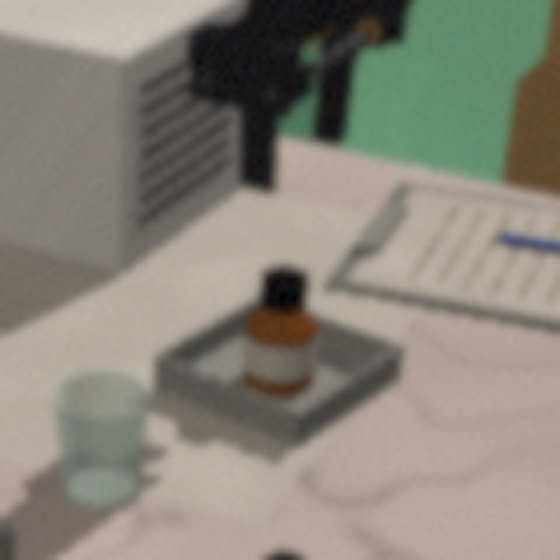

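The bottle stands upright in the square tray, crop (283,335). Next is the loose cap.

Call:
{"op": "send_rows", "data": {
  "moves": [-0.018, -0.033, 0, 0, 0, 0, -0.036, -0.066, 0, -0.6, 0, 0, -0.055, -0.1, 0, -0.6, 0, 0, -0.074, -0.134, 0.005, -0.6, 0, 0, -0.092, -0.168, 0.02, -0.6, 0, 0]
}}

```text
clock: 14.27
tool_pos: [0.473, -0.2029, 0.1853]
eef_rot: [1.0, -0.004, 0.007, 0.004]
contact_force: [0.6, 0.4, -1.5]
opening: 0.999
```

Call:
{"op": "send_rows", "data": {
  "moves": [-0.014, -0.025, 0.015, 0, 0, 0, -0.024, -0.043, 0.03, 0, 0, 0, -0.024, -0.043, 0.045, 0, 0, 0, -0.024, -0.043, 0.06, 0, 0, 0, -0.024, -0.043, 0.06, 0, 0, 0]
}}

```text
clock: 14.68
tool_pos: [0.4497, -0.1595, 0.1233]
eef_rot: [1.0, -0.004, 0.006, 0.004]
contact_force: [-0.4, -0.3, -0.3]
opening: 1.001
```

```bash
python3 plan.py 0.4406 -0.149 0.027 0;python3 pic.py side c1 0.4406 -0.149 0.05 40
```

```text
t 14.6833 pos [ 0.4497 -0.1595  0.1233] psi -0.4 F [-0.3622 -0.3096 -0.2658] open mm 88.1 q7 -1.27
shift mm [-10.3 -11.1  96.1] rot deg [ 0.5 -0.7 -0.4]
crop origin 324 135 scale 7.0
```

View pics/c1.png

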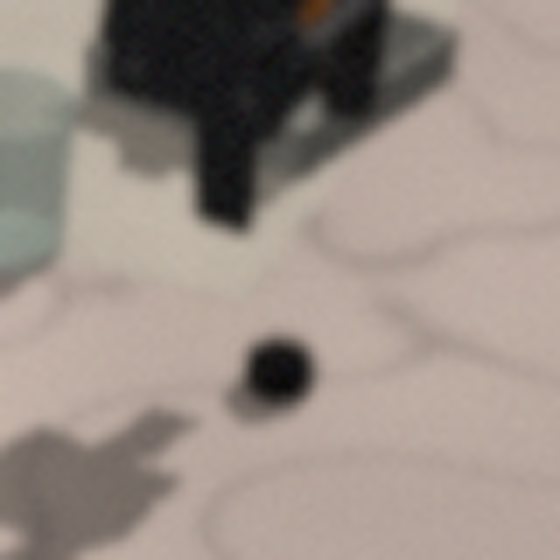

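The cap is at crop (278,370) and the gripper is about 10 mm short, as the numbers say. I'm centring and descending.

Call:
{"op": "send_rows", "data": {
  "moves": [-0.01, -0.011, 0.01, 0.5, -0.7, 0, -0.01, -0.011, 0.025, 0.5, -0.7, 0, -0.01, -0.011, 0.04, 0.5, -0.7, 0, -0.01, -0.011, 0.055, 0.5, -0.7, 0, -0.01, -0.011, 0.06, 0.5, -0.7, 0]
}}

```text
clock: 15.15
tool_pos: [0.4414, -0.1498, 0.0636]
eef_rot: [1.0, -0.004, 0.001, -0.0]
contact_force: [-0.3, 0.2, -0.5]
opening: 0.999
```

```bash
python3 plan.py 0.4406 -0.149 0.028 0
```

```text
t 15.15 pos [ 0.4414 -0.1498  0.0636] psi -0.5 F [-0.286   0.2248 -0.5247] open mm 87.9 q7 -1.28
shift mm [-0.8 -0.8 35.6] rot deg [-0.  -0.1 -0.5]
```

Call:
{"op": "send_rows", "data": {
  "moves": [-0.001, -0.001, 0.012, 0, 0, 0, -0.001, -0.001, 0.023, 0, 0, 0, -0.001, -0.001, 0.031, 0, 0, 0, -0.001, -0.001, 0.036, 0, 0, 0, -0.001, -0.001, 0.036, 0, 0, 0]
}}

```text
clock: 15.57
tool_pos: [0.4456, -0.1506, 0.0306]
eef_rot: [1.0, -0.005, -0.003, -0.001]
contact_force: [-0.6, -0.5, -0.1]
opening: 1.003
```

Call:
{"op": "send_rows", "data": {
  "moves": [0, 0, 0, 0, 0, 0, 0, 0, 0, 0, 0, 0, 0, 0, 0, 0, 0, 0, 0, 0, 0, 0, 0, 0, 0, 0, 0, 0, 0, 0],
  "claw": 1,
  "grip_force": 20
}}

```text
clock: 15.98
tool_pos: [0.4457, -0.1506, 0.0309]
eef_rot: [1.0, -0.005, -0.003, -0.001]
contact_force: [0.6, 0.1, 0.0]
opening: 0.642
```

Call:
{"op": "send_rows", "data": {
  "moves": [0, 0, 0, 0, 0, 0, 0, 0, 0, 0, 0, 0, 0, 0, 0, 0, 0, 0, 0, 0, 0, 0, 0, 0, 0, 0, 0, 0, 0, 0]
}}

```text
clock: 16.4
tool_pos: [0.4456, -0.1506, 0.0309]
eef_rot: [1.0, -0.005, -0.003, -0.001]
contact_force: [-0.1, -0.6, 0.1]
opening: 0.307
```

```bash
python3 plan.py 0.4406 -0.149 0.028 0
```

```text
t 16.4 pos [ 0.4456 -0.1506  0.0309] psi -0.5 F [-0.0757 -0.6319  0.0915] open mm 27.1 q7 -1.28
shift mm [-5.  -1.5  2.9] rot deg [-0.1  0.3 -0.5]
```

Call:
{"op": "send_rows", "data": {
  "moves": [0, 0, 0, 0, 0, 0, 0, 0, 0, 0, 0, 0, 0, 0, -0.015, 0, 0, 0, 0, 0, -0.04, 0, 0, 0, 0, 0, -0.075, 0, 0, 0]
}}

```text
clock: 16.82
tool_pos: [0.4448, -0.1503, 0.1051]
eef_rot: [1.0, -0.004, -0.005, -0.002]
contact_force: [1.1, -0.3, 0.6]
opening: 0.305
```

```bash
python3 plan.py 0.536 0.3556 0.16 0;python3 pic.py side c2 0.4406 -0.149 0.08 40
```

```text
t 16.8167 pos [ 0.4448 -0.1503  0.1051] psi -0.5 F [ 1.0757 -0.3303  0.5723] open mm 26.8 q7 -1.28
shift mm [  86.1 -506.9  -53.9] rot deg [-0.2  0.6 -0.5]
crop origin 325 126 scale 7.0
```

View pics/c2.png

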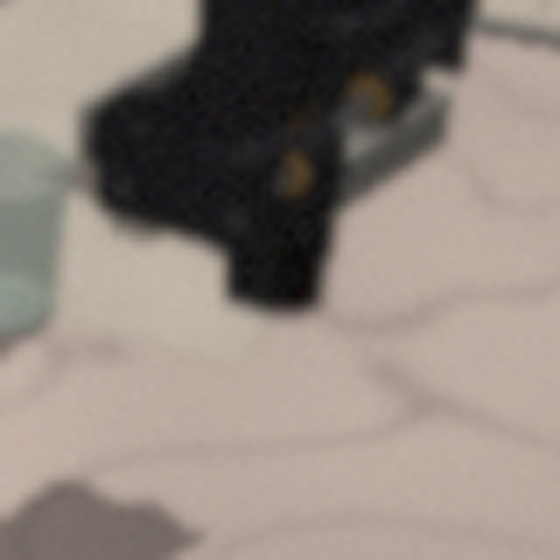

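The bench spot is empty, so the cap is in the gripper. I'm carrying it to the tub.

Call:
{"op": "send_rows", "data": {
  "moves": [0.004, -0.02, -0.03, 0, 0, 0, 0.01, -0.055, -0.055, 0, 0, 0, 0.017, -0.092, -0.06, 0, 0, 0, 0.023, -0.13, -0.06, 0, 0, 0, 0.029, -0.17, -0.06, 0, 0, 0]
}}

```text
clock: 17.28
tool_pos: [0.4785, 0.0195, 0.172]
eef_rot: [1.0, -0.006, 0.001, -0.001]
contact_force: [0.6, -0.5, -0.6]
opening: 0.308
```

Call:
{"op": "send_rows", "data": {
  "moves": [0.007, -0.039, 0, 0, 0, 0, 0.014, -0.078, 0, 0, 0, 0, 0.021, -0.117, 0, 0, 0, 0, 0.028, -0.156, 0, 0, 0, 0, 0.035, -0.195, 0, 0, 0, 0]
}}

```text
clock: 17.7
tool_pos: [0.5153, 0.2161, 0.1722]
eef_rot: [1.0, -0.005, 0.0, -0.0]
contact_force: [0.3, -0.2, -0.8]
opening: 0.311
```

```bash
python3 plan.py 0.536 0.3556 0.16 0
```

```text
t 17.7 pos [0.5153 0.2161 0.1722] psi -0.6 F [ 0.2741 -0.1553 -0.798 ] open mm 27.4 q7 -1.83
shift mm [  19.2 -139.7   12.3] rot deg [-0.  -0.  -0.6]
```

Call:
{"op": "send_rows", "data": {
  "moves": [0.005, -0.037, 0, 0, 0, 0, 0.01, -0.074, 0, 0, 0, 0, 0.015, -0.11, 0, 0, 0, 0, 0.019, -0.132, 0.006, 0, 0, 0, 0.019, -0.14, 0.012, 0, 0, 0]
}}

```text
clock: 18.12
tool_pos: [0.5352, 0.3616, 0.1598]
eef_rot: [1.0, -0.002, 0.001, -0.002]
contact_force: [0.2, 0.8, -0.5]
opening: 0.305
```

```bash
python3 plan.py 0.536 0.3556 0.063 0;python3 pic.py side t1 0.536 0.3556 0.09 60;python3 pic.py top t1t 0.536 0.3556 0.09 60
```

```text
t 18.1167 pos [0.5352 0.3616 0.1598] psi -0.3 F [ 0.1933  0.8138 -0.4851] open mm 26.9 q7 -2.01
shift mm [ 0.7  6.5 96.8] rot deg [-0.3 -0.1 -0.3]
crop origin 142 206 scale 4.666666666666667
crop origin 91 116 scale 4.666666666666667
```

View pics/t1.png

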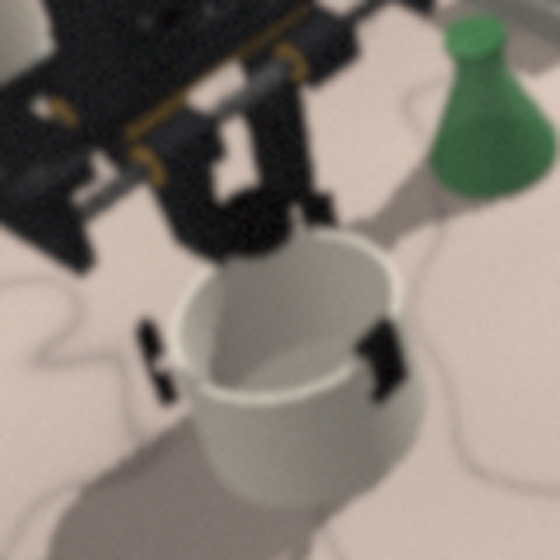

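View pics/t1t.png

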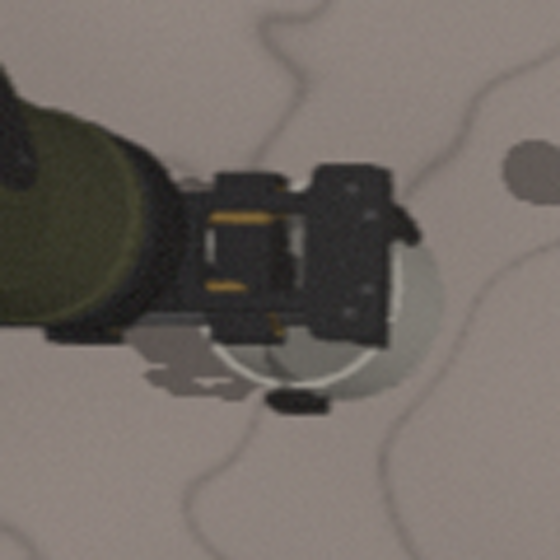

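Run:
```python
from h import *
d=dict(np.load("side0.npz"))
for X in ([.5352,.3616,.135],[.5352,.3616,.130],[.536,.3556,.074],[.536+.046,.3556,.074],[.536-.046,.3556,.074],[.536,.3556+.046,.074],[.536,.3556-.046,.074]):
    print(X,((proj(d,X)[0]-[142,206])*4.667).round(0))
p=imaging.snapshot("side"); W=cloud(p)
# visible finger/cap points between z .125 and .16 near tub
m=(W[...,2]>.122)&(W[...,2]<.15)&(np.hypot(W[...,0]-.536,W[...,1]-.356)<.07); t=W[m]
print(m.sum(), np.percentile(t,[3,50,97],axis=0).round(4))
```

```text
[0.5352, 0.3616, 0.135] [248. 216.]
[0.5352, 0.3616, 0.13] [251. 225.]
[0.536, 0.3556, 0.074] [289. 308.]
[0.5820000000000001, 0.3556, 0.074] [215. 265.]
[0.49000000000000005, 0.3556, 0.074] [368. 355.]
[0.536, 0.4016, 0.074] [204. 382.]
[0.536, 0.30960000000000004, 0.074] [368. 241.]
340 [[0.5158 0.3346 0.129 ]
 [0.5243 0.3594 0.1417]
 [0.5409 0.3857 0.1492]]
```

In the side view the held cap sits at crop (245,225), where projection predicts it. The tub rim is centred at about (289,315), which also agrees. I'm lowering the cap into the tub.

Call:
{"op": "send_rows", "data": {
  "moves": [0.001, 0.006, 0.005, 0, 0, 0, 0.001, 0.006, 0.015, 0, 0, 0, 0.001, 0.006, 0.03, 0, 0, 0, 0.001, 0.006, 0.045, 0, 0, 0, 0.001, 0.006, 0.05, 0, 0, 0]
}}

```text
clock: 18.68
tool_pos: [0.5349, 0.3452, 0.1069]
eef_rot: [1.0, -0.007, -0.002, 0.003]
contact_force: [-2.2, 0.2, -0.8]
opening: 0.307
```

```bash
python3 plan.py 0.536 0.3556 0.063 0;python3 pic.py side t2 0.536 0.3556 0.09 60
```

```text
t 18.6833 pos [0.5349 0.3452 0.1069] psi -0.8 F [-2.1529  0.215  -0.83  ] open mm 27.1 q7 -1.98
shift mm [  1.2 -10.6  43.8] rot deg [ 0.3  0.3 -0.8]
crop origin 142 206 scale 4.666666666666667
```

View pics/t2.png

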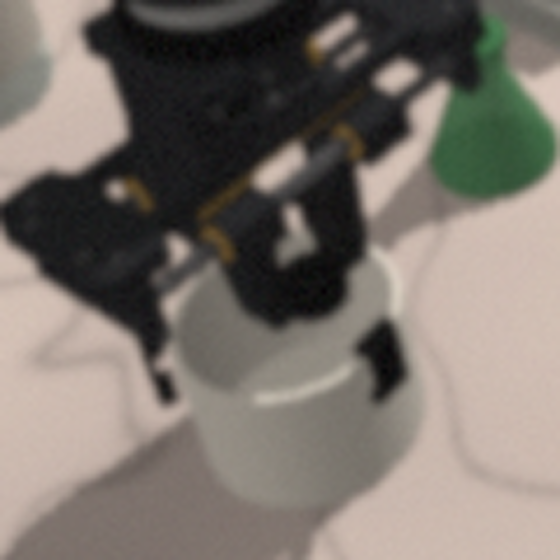

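```bash
python3 plan.py 0.536 0.3556 0.063 0
```

```text
t 18.7333 pos [0.5348 0.3455 0.1068] psi -0.8 F [-0.5058  0.0193 -0.2662] open mm 27.2 q7 -1.98
shift mm [  1.3 -10.3  43.7] rot deg [ 0.3  0.3 -0.8]
```

Call:
{"op": "send_rows", "data": {
  "moves": [0.001, -0.01, 0.002, 0.3, 0.3, -0.8, 0.001, -0.01, 0.012, 0.3, 0.3, -0.8, 0.001, -0.01, 0.025, 0.3, 0.3, -0.8, 0.001, -0.01, 0.037, 0.3, 0.3, -0.8, 0.001, -0.01, 0.043, 0.3, 0.3, -0.8]
}}

```text
clock: 19.15
tool_pos: [0.5346, 0.3547, 0.0616]
eef_rot: [1.0, 0.0, -0.001, 0.001]
contact_force: [0.7, 0.1, -0.1]
opening: 0.307
```

```bash
python3 plan.py 0.536 0.3556 0.063 0;python3 pic.py side t3 0.536 0.3556 0.09 60
```

```text
t 19.15 pos [0.5346 0.3547 0.0616] psi 0.0 F [ 0.6915  0.1098 -0.1101] open mm 27.0 q7 -1.97
shift mm [ 1.4 -0.9 -1.4] rot deg [0.1 0.1 0. ]
crop origin 142 206 scale 4.666666666666667
```

View pics/t3.png

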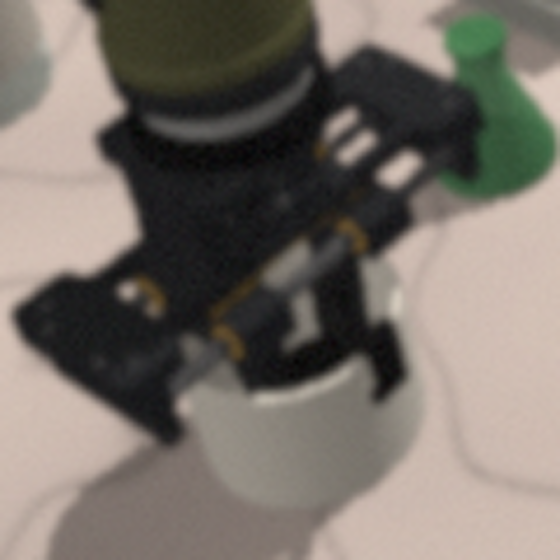

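The gripper is inside the tub with its body above the clips. I'm opening to about 40 mm to drop the cap.

Call:
{"op": "send_rows", "data": {
  "moves": [0, 0, 0, 0, 0, 0, 0, 0, 0, 0, 0, 0, 0, 0, 0, 0, 0, 0, 0, 0, 0, 0, 0, 0, 0, 0, 0, 0, 0, 0],
  "claw": 0.1
}}

```text
clock: 19.62
tool_pos: [0.5346, 0.3546, 0.0614]
eef_rot: [1.0, 0.0, -0.001, 0.001]
contact_force: [0.4, -0.1, 0.5]
opening: 0.45
```

Call:
{"op": "send_rows", "data": {
  "moves": [0, 0, -0.01, 0, 0, 0, 0, 0, -0.035, 0, 0, 0, 0, 0, -0.065, 0, 0, 0, 0, 0, -0.095, 0, 0, 0, 0, 0, -0.12, 0, 0, 0]
}}

```text
clock: 20.03
tool_pos: [0.5355, 0.3549, 0.1846]
eef_rot: [1.0, 0.0, -0.0, 0.0]
contact_force: [0.6, 0.4, 0.0]
opening: 0.452
```

```bash
python3 plan.py 0.4338 0.160 0.15 -16;python3 pic.py side t4 0.536 0.3556 0.06 60
```

```text
t 20.0333 pos [0.5355 0.3549 0.1846] psi 0.0 F [0.6425 0.3818 0.049 ] open mm 39.8 q7 -2.0
shift mm [-101.7  194.9   34.7] rot deg [ 0.  0. 16.]
crop origin 145 216 scale 4.666666666666667
```

View pics/t4.png

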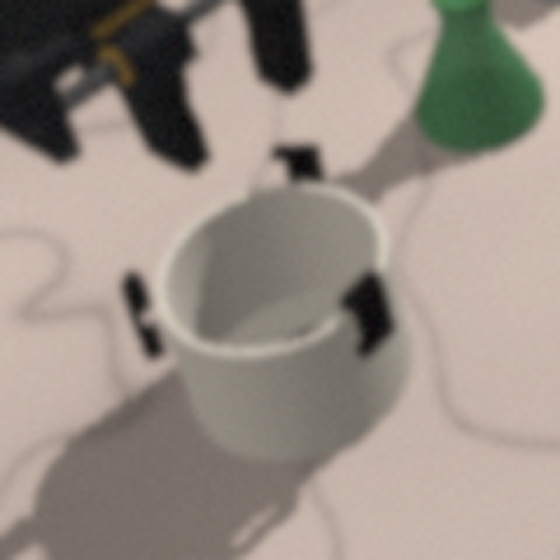

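The tub interior shows no cap in the visible part of the floor (the near wall hides some), and the gripper is empty. I'll check from the top once the arm has moved away.

Call:
{"op": "send_rows", "data": {
  "moves": [-0.018, 0.035, 0, 0, 0, -7, -0.035, 0.068, 0, 0, 0, -14, -0.053, 0.101, 0, 0, 0, -21, -0.07, 0.134, 0, 0, 0, -28, -0.085, 0.165, 0, 0, 0, -35],
  "claw": -1
}}

```text
clock: 20.5
tool_pos: [0.452, 0.1895, 0.1892]
eef_rot: [0.953, 0.304, 0.004, -0.001]
contact_force: [0.5, -1.3, 0.9]
opening: 0.805
```

Call:
{"op": "send_rows", "data": {
  "moves": [0, 0, 0, 0, 0, -7, 0, 0, 0, 0, 0, -14, 0, 0, 0, 0, 0, -21, 0, 0, 0, 0, 0, -28, 0, 0, 0, 0, 0, -35]
}}

```text
clock: 20.92
tool_pos: [0.4524, 0.1893, 0.1901]
eef_rot: [0.816, 0.578, 0.005, 0.001]
contact_force: [-0.1, -0.1, 0.8]
opening: 1.0
```

```bash
python3 plan.py 0.4338 0.160 0.09 74;python3 pic.py top t5 0.536 0.3556 0.06 60
```

```text
t 20.9167 pos [0.4524 0.1893 0.1901] psi 70.7 F [-0.1116 -0.1029  0.8208] open mm 88.0 q7 -1.03
shift mm [-34.5  -8.7  99.8] rot deg [ 0.4 -0.4 -3.3]
crop origin 96 117 scale 4.666666666666667
```

View pics/t5.png

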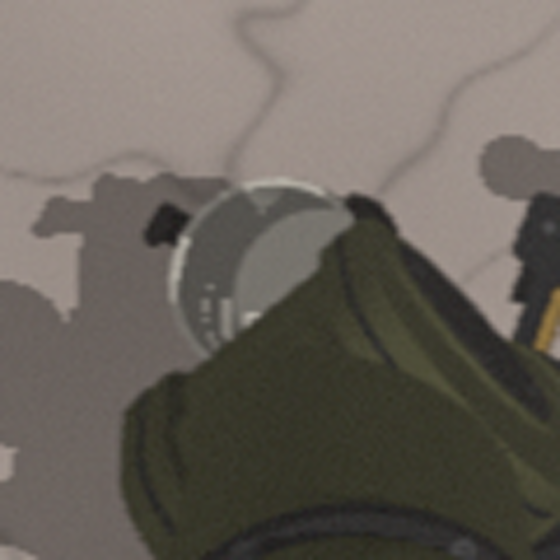

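The arm covers the near half of the tub, so the cap check has to wait. I'm moving on to the stir bar.

Call:
{"op": "send_rows", "data": {
  "moves": [-0.02, -0.005, 0.015, 0, 0, -3, -0.034, -0.008, 0.035, 0, 0, -3, -0.034, -0.008, 0.06, 0, 0, -3, -0.034, -0.008, 0.085, 0, 0, -3, -0.034, -0.008, 0.1, 0, 0, -3]
}}

```text
clock: 21.38
tool_pos: [0.4348, 0.1596, 0.0886]
eef_rot: [0.8, 0.6, 0.005, 0.001]
contact_force: [0.2, 0.4, 0.4]
opening: 1.002
```

```bash
python3 plan.py 0.4338 0.160 0.027 74;python3 pic.py side s1 0.4338 0.16 0.04 45; python3 -c "
from h import *; print(r.get_state()['q'].round(3))"
```

```text
t 21.3833 pos [0.4348 0.1596 0.0886] psi 73.8 F [0.2018 0.4195 0.4053] open mm 88.1 q7 -1.02
shift mm [-0.3 -1.6 61.6] rot deg [ 0.5 -0.4 -0.2]
crop origin 259 199 scale 6.222222222222222
[-0.422  0.822 -0.049  2.187  0.284  0.132 -1.019]
```

View pics/s1.png

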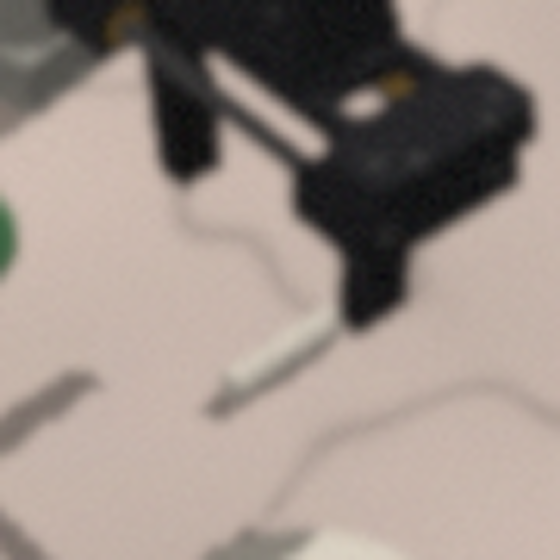

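The fingers straddle the bar, which runs from crop (215,400) to (340,320), with the jaw across it. I'm descending.

Call:
{"op": "send_rows", "data": {
  "moves": [0, -0.001, 0.015, 0, 0, 0, 0, -0.001, 0.03, 0, 0, 0, 0, -0.001, 0.045, 0, 0, 0, 0, -0.001, 0.057, 0, 0, 0, 0, -0.001, 0.061, 0, 0, 0]
}}

```text
clock: 21.85
tool_pos: [0.4369, 0.1603, 0.0368]
eef_rot: [0.8, 0.6, 0.0, 0.002]
contact_force: [-0.4, -0.1, -1.0]
opening: 1.001
```

```bash
python3 plan.py 0.4338 0.160 0.027 74; python3 -c "
from h import *; print(r.get_state()['q'].round(3))"
```

```text
t 21.85 pos [0.4369 0.1603 0.0368] psi 73.7 F [-0.4298 -0.1332 -0.9663] open mm 88.1 q7 -1.59
shift mm [-1.1 -2.9  9.8] rot deg [ 0.2  0.1 -0.3]
[-0.43   0.931 -0.037  2.18   0.853  0.045 -1.589]
```

Call:
{"op": "send_rows", "data": {
  "moves": [-0.001, -0.002, 0.003, 0, 0, 0, -0.001, -0.002, 0.006, 0, 0, 0, -0.001, -0.002, 0.009, 0, 0, 0, -0.001, -0.002, 0.009, 0, 0, 0, -0.001, -0.002, 0.009, 0, 0, 0]
}}

```text
clock: 22.27
tool_pos: [0.4359, 0.1599, 0.0285]
eef_rot: [0.801, 0.599, 0.001, 0.003]
contact_force: [-0.3, -1.1, -0.4]
opening: 1.0
```

```bash
python3 plan.py 0.4338 0.160 0.027 74; python3 -c "
from h import *; print(r.get_state()['q'].round(3))"
```

```text
t 22.2667 pos [0.4359 0.1599 0.0285] psi 73.6 F [-0.3215 -1.1206 -0.3521] open mm 88.0 q7 -2.19
shift mm [-0.4 -2.   1.5] rot deg [ 0.4  0.1 -0.4]
[-0.423  0.949 -0.05   2.184  1.456  0.046 -2.194]
```

Call:
{"op": "send_rows", "data": {
  "moves": [0, 0, 0, 0, 0, 0, 0, 0, 0, 0, 0, 0, 0, 0, 0, 0, 0, 0, 0, 0, 0, 0, 0, 0, 0, 0, 0, 0, 0, 0],
  "claw": 1,
  "grip_force": 25
}}

```text
clock: 22.68
tool_pos: [0.436, 0.1598, 0.0286]
eef_rot: [0.801, 0.599, 0.002, 0.003]
contact_force: [0.3, -0.2, -0.4]
opening: 0.643
```

Call:
{"op": "send_rows", "data": {
  "moves": [0, 0, 0, 0, 0, 0, 0, 0, 0, 0, 0, 0, 0, 0, 0, 0, 0, 0, 0, 0, 0, 0, 0, 0, 0, 0, 0, 0, 0, 0]
}}

```text
clock: 23.1
tool_pos: [0.436, 0.1599, 0.0286]
eef_rot: [0.801, 0.599, 0.002, 0.003]
contact_force: [0.3, 0.1, -0.2]
opening: 0.268
```

Call:
{"op": "send_rows", "data": {
  "moves": [0, 0, 0, 0, 0, 0, 0, 0, 0, 0, 0, 0, 0, 0, 0, 0, 0, 0, 0, 0, 0, 0, 0, 0, 0, 0, 0, 0, 0, 0]
}}

```text
clock: 23.52
tool_pos: [0.436, 0.1599, 0.0286]
eef_rot: [0.801, 0.599, 0.002, 0.003]
contact_force: [0.2, 0.6, -0.7]
opening: 0.129
```

Call:
{"op": "send_rows", "data": {
  "moves": [0, 0, -0.01, 0, 0, 0, 0, 0, -0.03, 0, 0, 0, 0, 0, -0.055, 0, 0, 0, 0, 0, -0.085, 0, 0, 0, 0, 0, -0.12, 0, 0, 0]
}}

```text
clock: 23.93
tool_pos: [0.4343, 0.1595, 0.1494]
eef_rot: [0.801, 0.599, 0.0, 0.002]
contact_force: [0.8, -0.5, -0.7]
opening: 0.13
```

```bash
python3 plan.py 0.536 0.3556 0.16 74;python3 pic.py side s2 0.4338 0.16 0.08 55; python3 -c "
from h import *; print(r.get_state()['q'].round(3))"
```

```text
t 23.9333 pos [0.4343 0.1595 0.1494] psi 73.6 F [ 0.7637 -0.5085 -0.687 ] open mm 11.5 q7 -1.62
shift mm [216.8  42.3 -11.1] rot deg [ 0.2  0.2 -0.4]
crop origin 248 176 scale 5.090909090909091
[-0.099  0.733 -0.577  2.133  0.857  0.511 -1.62 ]
```

View pics/s2.png

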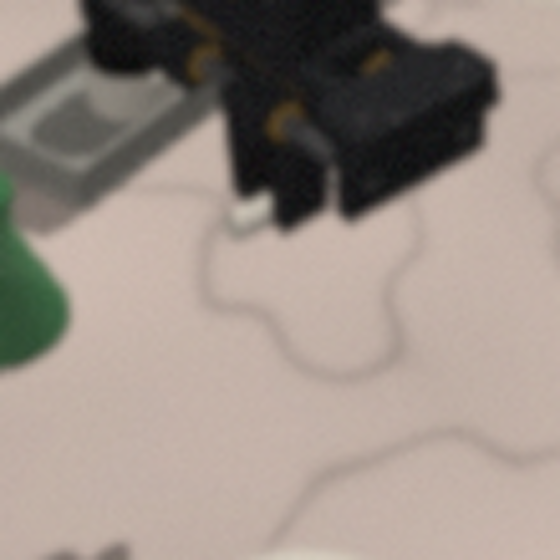

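The bar's white end shows at crop (250,212) in the gripper. I'm carrying it to the tub.

Call:
{"op": "send_rows", "data": {
  "moves": [0.025, 0.005, -0.012, 0, 0, 0, 0.06, 0.012, -0.02, 0, 0, 0, 0.097, 0.02, -0.02, 0, 0, 0, 0.135, 0.027, -0.02, 0, 0, 0, 0.17, 0.034, -0.02, 0, 0, 0]
}}

```text
clock: 24.4
tool_pos: [0.5175, 0.3161, 0.1759]
eef_rot: [0.801, 0.599, 0.005, 0.003]
contact_force: [0.4, 0.5, -0.1]
opening: 0.131
```

Call:
{"op": "send_rows", "data": {
  "moves": [0.025, 0.005, 0, 0, 0, 0, 0.04, 0.008, 0, 0, 0, 0, 0.046, 0.009, 0, 0, 0, 0, 0.046, 0.009, 0, 0, 0, 0, 0.046, 0.009, 0, 0, 0, 0]
}}

```text
clock: 24.82
tool_pos: [0.5386, 0.3563, 0.1757]
eef_rot: [0.801, 0.599, 0.004, 0.004]
contact_force: [0.6, -0.2, -0.7]
opening: 0.131
```

```bash
python3 pic.py side s3 0.536 0.3556 0.09 60; python3 pic.py top s3t 0.536 0.3556 0.09 60;python3 plan.py 0.536 0.3556 0.11 74; python3 -c "
from h import *; print(r.get_state()['q'].round(3))"
```

```text
crop origin 142 206 scale 4.666666666666667
crop origin 91 116 scale 4.666666666666667
t 24.9167 pos [0.5388 0.3557 0.1759] psi 73.6 F [-0.0297 -0.1991 -0.3654] open mm 11.5 q7 -1.51
shift mm [-1.  -3.4 65.9] rot deg [ 0.6 -0.1 -0.4]
[-0.315  0.892 -0.666  1.57   0.667  0.91  -1.506]
```

View pics/s3.png

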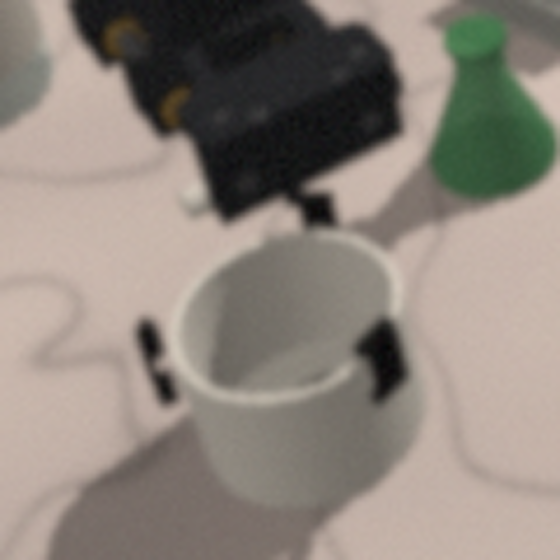

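View pics/s3t.png

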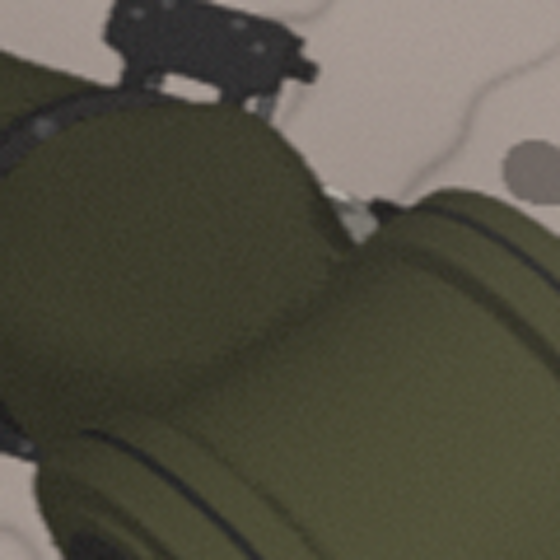

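The bar end is at crop (195,200) above the tub and the flask is clear. I'm descending.

Call:
{"op": "send_rows", "data": {
  "moves": [-0.001, -0.003, 0.015, 0, 0, 0, -0.001, -0.003, 0.035, 0, 0, 0, -0.001, -0.003, 0.055, 0, 0, 0, -0.001, -0.003, 0.065, 0, 0, 0, -0.001, -0.003, 0.065, 0, 0, 0]
}}

```text
clock: 25.33
tool_pos: [0.5354, 0.3531, 0.1087]
eef_rot: [0.801, 0.599, 0.001, 0.005]
contact_force: [0.2, -0.8, -0.1]
opening: 0.129
```

```bash
python3 pic.py side s4 0.536 0.3556 0.09 60; python3 plan.py 0.536 0.3556 0.063 74
```

```text
crop origin 142 206 scale 4.666666666666667
t 25.3833 pos [0.536  0.3541 0.1102] psi 73.5 F [-0.1151 -0.0781 -0.3389] open mm 11.6 q7 -1.57
shift mm [ 1.4 -0.9 47.2] rot deg [ 0.6  0.1 -0.5]
```

View pics/s4.png

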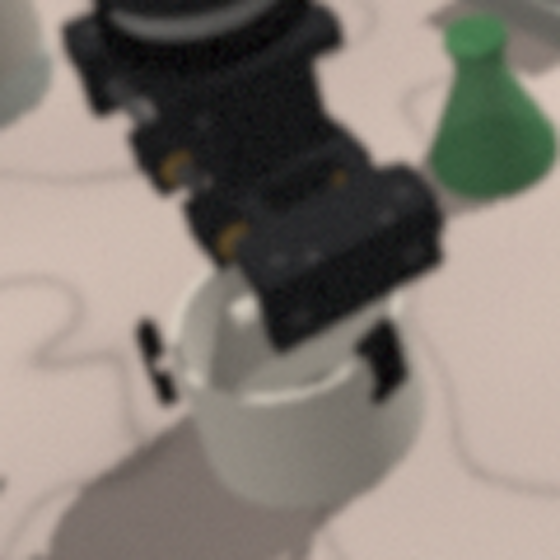

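The bar end at crop (243,308) is inside the rim outline. I'm lowering further and releasing at about 32 mm opening.

Call:
{"op": "send_rows", "data": {
  "moves": [0.001, -0.001, 0.012, 0, 0, 0, 0.001, -0.001, 0.025, 0, 0, 0, 0.001, -0.001, 0.038, 0, 0, 0, 0.001, -0.001, 0.046, 0, 0, 0, 0.001, -0.001, 0.046, 0, 0, 0]
}}

```text
clock: 25.8
tool_pos: [0.5347, 0.3541, 0.0617]
eef_rot: [0.801, 0.599, 0.001, 0.005]
contact_force: [0.4, 0.2, 0.3]
opening: 0.134
```

Call:
{"op": "send_rows", "data": {
  "moves": [0, 0, 0, 0, 0, 0, 0, 0, 0, 0, 0, 0, 0, 0, 0, 0, 0, 0, 0, 0, 0, 0, 0, 0, 0, 0, 0, 0, 0, 0],
  "claw": 0.3
}}

```text
clock: 26.22
tool_pos: [0.535, 0.3543, 0.0622]
eef_rot: [0.801, 0.599, 0.001, 0.005]
contact_force: [0.5, 0.6, -0.5]
opening: 0.351
```

Call:
{"op": "send_rows", "data": {
  "moves": [0, 0, -0.01, 0, 0, 0, 0, 0, -0.035, 0, 0, 0, 0, 0, -0.065, 0, 0, 0, 0, 0, -0.095, 0, 0, 0, 0, 0, -0.13, 0, 0, 0]
}}

```text
clock: 26.63
tool_pos: [0.5335, 0.3547, 0.1937]
eef_rot: [0.801, 0.599, 0.001, 0.005]
contact_force: [1.1, -1.0, -1.0]
opening: 0.352
```

```bash
python3 pic.py side s5 0.536 0.3556 0.07 60; python3 plan.py 0.336 0.289 0.2 74
```

```text
crop origin 144 213 scale 4.666666666666667
t 26.6833 pos [0.536  0.3582 0.2016] psi 73.5 F [0.2945 1.8805 3.5553] open mm 30.6 q7 -1.5
shift mm [-123.1 -172.1   -1.6] rot deg [ 0.8 -0.4 -0.5]
```

View pics/s5.png

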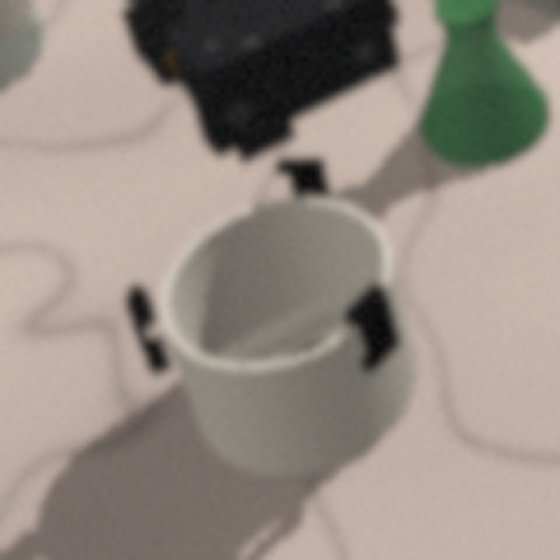

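The floor region now shows a straight bright edge, consistent with the bar on the floor. I'm moving over the lid so the top view of the tub is free.

Call:
{"op": "send_rows", "data": {
  "moves": [-0.02, -0.028, 0, 0, 0, 0, -0.043, -0.06, 0, 0, 0, 0, -0.066, -0.092, 0, 0, 0, 0, -0.089, -0.124, 0, 0, 0, 0, -0.11, -0.155, 0, 0, 0, 0],
  "claw": -0.2
}}

```text
clock: 27.1
tool_pos: [0.3544, 0.2956, 0.1996]
eef_rot: [0.801, 0.598, 0.007, 0.004]
contact_force: [0.1, 1.4, 0.1]
opening: 0.6
```

```bash
python3 pic.py top s6 0.48 0.33 0.03 80; python3 plan.py 0.336 0.289 0.12 74; python3 -c "
from h import *; print(r.get_state()['q'].round(3))"
```

```text
crop origin 92 124 scale 3.5
t 27.15 pos [0.3457 0.2913 0.1991] psi 74.0 F [-7.0495 -3.435   0.116 ] open mm 53.0 q7 -1.85
shift mm [-4.7 -9.5 79. ] rot deg [ 0.6  0.1 -0. ]
[-0.401  0.648 -0.646  2.126  0.724  0.597 -1.852]
```

View pics/s6.png

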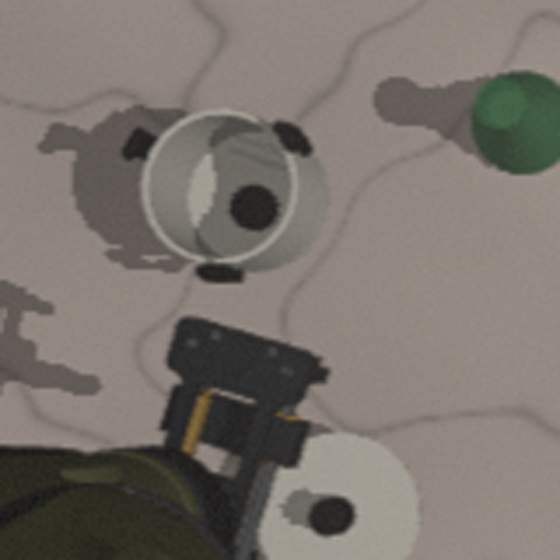

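From the top, the black cap lies in the tub at crop (255,207) and a faint bar-like strip runs at about (245,148). I'm confirming with depth.

Run:
```python
from h import *
p=imaging.snapshot("top"); W=cloud(p)
im=p["image"][150:205,120:185,::-1]; cv2.imwrite("pics/s7.png",cv2.resize(np.clip(im.astype(float)*1.5,0,255).astype(np.uint8),(780,600) if 0 else (650,550),interpolation=cv2.INTER_CUBIC))
print((W[158:200:2,132:182:2,2]*1e3).round(0).astype(int) if 1 else 0)
for n in("stir_bar","cap"):
    for s in imaging.silhouettes(n,p)[:2]: print(n,s["score"],np.array(s["box"])*[640,400,640,400])
```

```text
[[                   1                   -1                    0
                     4                    1                   -1
                    72                   73                   73
                    68                   57                   60
                    54                   52                   53
                    61                   71                   73
                     0                   -1                   86
                     1                   -3                   -3
                     2]
 [                  89                    3                    2
                    -2                    1                   76
                    75                   66                   60
                    48                   46                   39
                    33                   28                   24
                    21                   21                   25
                    79                   94                   90
                    90                   78                    0
                    -1]
 [          
[... 9817 characters left out ...]
     3                    1
                     0                    2                    3
                    -3                    1                   72
                    78                   75                   73
                    75                   76                   78
                    68                   62                   52
                    48                   32                   25
                    16                   -1                   -2
                     1]]
stir_bar 0.6 [166.016 166.96   14.4    10.08 ]
cap 0.72 [166.592 183.04   17.024   9.92 ]
cap 0.25 [404.096 151.96   32.576  27.72 ]<stdin>:4: RuntimeWarning: invalid value encountered in cast
```

View pics/s7.png

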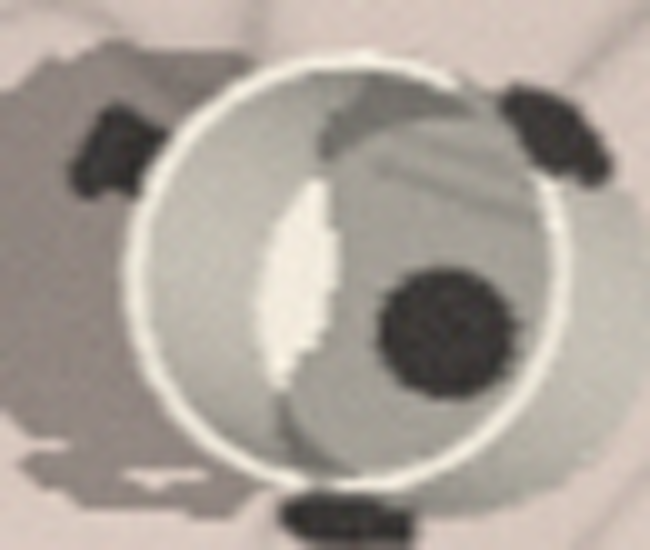

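Both are flat in the tub: the bar's strip reads about 17 mm high and the cap about 21 mm, both below the lid's 44 mm. Now the lid.

```bash
python3 plan.py 0.336 0.289 0.11 74; python3 -c "
from h import *; print(r.get_state()['q'].round(3))"
```

```text
t 27.3 pos [0.356  0.2969 0.1997] psi 73.6 F [0.7206 0.0543 0.3392] open mm 52.4 q7 -1.84
shift mm [-13.9 -18.3  89.3] rot deg [ 0.9 -0.4 -0.4]
[-0.397  0.654 -0.642  2.103  0.725  0.602 -1.844]
```

Call:
{"op": "send_rows", "data": {
  "moves": [-0.007, -0.009, 0, 0.4, -0.2, 0, -0.014, -0.018, 0.01, 0.9, -0.4, 0, -0.014, -0.018, 0.035, 0.9, -0.4, 0, -0.014, -0.018, 0.065, 0.9, -0.4, 0, -0.014, -0.018, 0.08, 0.9, -0.4, 0],
  "claw": -0.3
}}

```text
clock: 27.72
tool_pos: [0.3366, 0.289, 0.1174]
eef_rot: [0.801, 0.599, -0.0, -0.001]
contact_force: [0.5, 0.4, 0.1]
opening: 0.647
```

```bash
python3 pic.py side l1 0.336 0.289 0.06 45;python3 plan.py 0.336 0.289 0.067 74; python3 -c "
from h import *; print(r.get_state()['q'].round(3))"
```

```text
crop origin 262 253 scale 6.222222222222222
t 27.7667 pos [0.336  0.2886 0.116 ] psi 73.6 F [ 0.1781 -0.0641 -2.0986] open mm 57.2 q7 -2.09
shift mm [ 0.5 -0.  49. ] rot deg [-0.1  0.1 -0.4]
[-0.555  0.776 -0.417  2.212  0.976  0.349 -2.094]
```

View pics/l1.png

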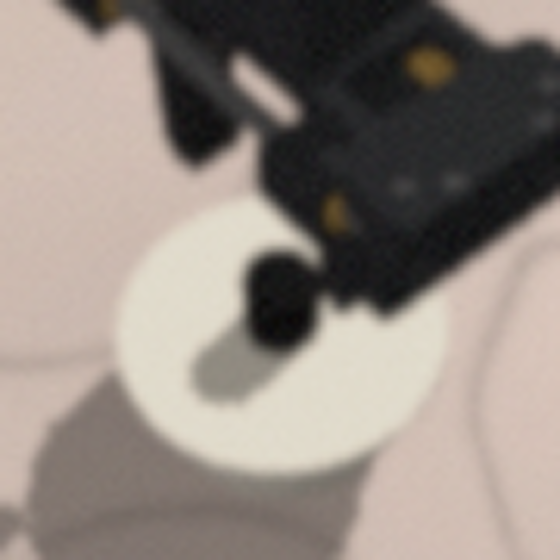

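The knob at crop (282,300) lies between the finger tips, near (200,155) and (350,295), while they are still above it. I'm descending to just above the flange.

Call:
{"op": "send_rows", "data": {
  "moves": [0, 0, 0.014, 0, 0, 0, 0, 0, 0.028, 0, 0, 0, 0, 0, 0.04, 0, 0, 0, 0, 0, 0.047, 0, 0, 0, 0, 0, 0.048, 0, 0, 0]
}}

```text
clock: 28.18
tool_pos: [0.3365, 0.2893, 0.0673]
eef_rot: [0.801, 0.599, -0.001, -0.0]
contact_force: [-0.7, -0.6, 0.7]
opening: 0.65
```

```bash
python3 plan.py 0.336 0.289 0.067 74; python3 -c "
from h import *; print(r.get_state()['q'].round(3))"
```

```text
t 28.1833 pos [0.3365 0.2893 0.0673] psi 73.6 F [-0.7376 -0.6495  0.7412] open mm 57.2 q7 -2.29
shift mm [-0.4 -0.4  0.3] rot deg [-0.1  0.1 -0.4]
[-0.699  0.863 -0.186  2.233  1.188  0.151 -2.291]
```

Call:
{"op": "send_rows", "data": {
  "moves": [0, 0, 0, 0, 0, 0, 0, 0, 0, 0, 0, 0, 0, 0, 0, 0, 0, 0, 0, 0, 0, 0, 0, 0, 0, 0, 0, 0, 0, 0],
  "claw": 1,
  "grip_force": 45
}}

```text
clock: 28.6
tool_pos: [0.3368, 0.2894, 0.0678]
eef_rot: [0.801, 0.599, -0.001, -0.0]
contact_force: [-0.1, 0.1, 0.2]
opening: 0.296
```

Call:
{"op": "send_rows", "data": {
  "moves": [0, 0, 0, 0, 0, 0, 0, 0, 0, 0, 0, 0, 0, 0, 0, 0, 0, 0, 0, 0, 0, 0, 0, 0, 0, 0, 0, 0, 0, 0]
}}

```text
clock: 29.02
tool_pos: [0.3368, 0.2894, 0.0678]
eef_rot: [0.801, 0.599, -0.001, -0.0]
contact_force: [0.9, -0.4, -0.3]
opening: 0.261
```

Call:
{"op": "send_rows", "data": {
  "moves": [0, 0, 0, 0, 0, 0, 0, 0, -0.015, 0, 0, 0, 0, 0, -0.045, 0, 0, 0, 0, 0, -0.08, 0, 0, 0, 0, 0, -0.12, 0, 0, 0]
}}

```text
clock: 29.43
tool_pos: [0.3359, 0.2884, 0.1884]
eef_rot: [0.801, 0.599, -0.003, -0.0]
contact_force: [2.1, 1.0, -1.4]
opening: 0.26
```

```bash
python3 pic.py side l2 0.336 0.289 0.15 70;python3 plan.py 0.536 0.3556 0.21 74; python3 -c "
from h import *; print(r.get_state()['q'].round(3))"
```

```text
crop origin 235 195 scale 4.0
t 29.4833 pos [0.3376 0.2913 0.1945] psi 73.6 F [1.6773 0.5011 3.363 ] open mm 22.7 q7 -1.89
shift mm [117.8 172.2 -14.7] rot deg [ 0.  -0.3 -0.4]
[-0.403  0.652 -0.651  2.149  0.746  0.571 -1.892]
```

View pics/l2.png

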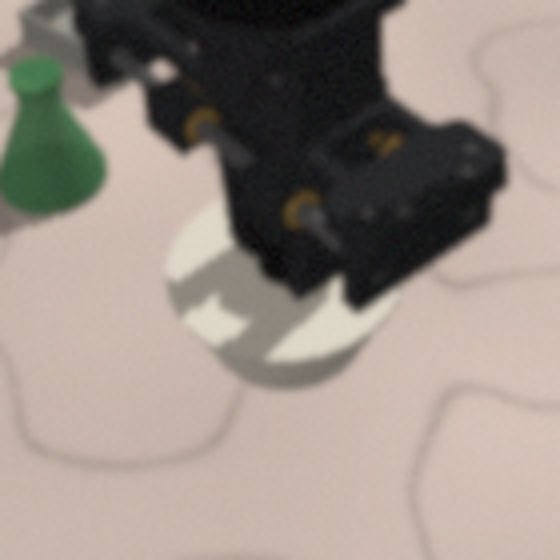

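The lid is held level by its knob. I'm carrying it over the tub; the relative offset from both cameras is (0.200, 0.0667), so the TCP target is (0.537, 0.356).

Call:
{"op": "send_rows", "data": {
  "moves": [0.014, 0.02, -0.005, 0, 0, 0, 0.035, 0.051, -0.01, 0, 0, 0, 0.057, 0.083, -0.01, 0, 0, 0, 0.079, 0.115, -0.01, 0, 0, 0, 0.1, 0.145, -0.01, 0, 0, 0]
}}

```text
clock: 29.9
tool_pos: [0.5071, 0.3457, 0.2052]
eef_rot: [0.801, 0.599, 0.002, -0.001]
contact_force: [0.2, 0.9, -0.9]
opening: 0.26
```

Call:
{"op": "send_rows", "data": {
  "moves": [0.01, 0.014, 0, 0, 0, 0, 0.016, 0.024, 0, 0, 0, 0, 0.016, 0.024, 0, 0, 0, 0, 0.016, 0.024, 0, 0, 0, 0, 0.016, 0.024, 0, 0, 0, 0]
}}

```text
clock: 30.32
tool_pos: [0.5331, 0.354, 0.205]
eef_rot: [0.801, 0.599, 0.001, -0.001]
contact_force: [-1.0, 0.0, -0.7]
opening: 0.259
```

```bash
python3 pic.py side l3 0.536 0.356 0.12 70;python3 plan.py 0.537 0.356 0.17 74; python3 -c "
from h import *; print(r.get_state()['q'].round(3))"
```

```text
crop origin 128 185 scale 4.0
t 30.3667 pos [0.5331 0.3541 0.2052] psi 73.6 F [ 0.303  -0.4585 -0.8201] open mm 22.9 q7 -1.49
shift mm [ 2.8  3.2 35.2] rot deg [ 0.  -0.2 -0.4]
[-0.291  0.858 -0.71   1.561  0.643  0.964 -1.49 ]
```

View pics/l3.png

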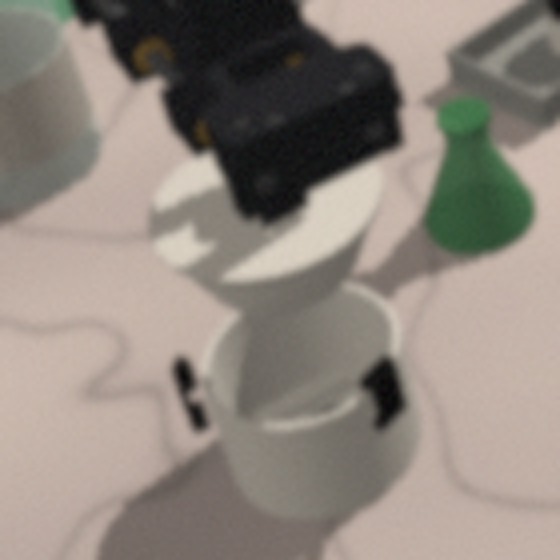

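The lid is level above the tub opening. I'm correcting laterally and stepping down while watching the force.

Call:
{"op": "send_rows", "data": {
  "moves": [0.003, 0.003, 0, 0, 0, 0, 0.003, 0.003, 0.01, 0, 0, 0, 0.003, 0.003, 0.025, 0, 0, 0, 0.003, 0.003, 0.035, 0, 0, 0, 0.003, 0.003, 0.035, 0, 0, 0]
}}

```text
clock: 30.78
tool_pos: [0.5356, 0.3547, 0.1674]
eef_rot: [0.8, 0.599, -0.001, -0.0]
contact_force: [0.6, -0.4, -0.5]
opening: 0.26
```

```bash
python3 pic.py side l4 0.536 0.356 0.1 60;python3 plan.py 0.537 0.356 0.14 74
```

```text
crop origin 141 203 scale 4.666666666666667
t 30.8333 pos [0.5361 0.3554 0.1686] psi 73.7 F [ 0.333  -0.6779 -0.1541] open mm 22.7 q7 -1.51
shift mm [ 0.8  0.8 28.6] rot deg [-0.1 -0.1 -0.3]
```

View pics/l4.png

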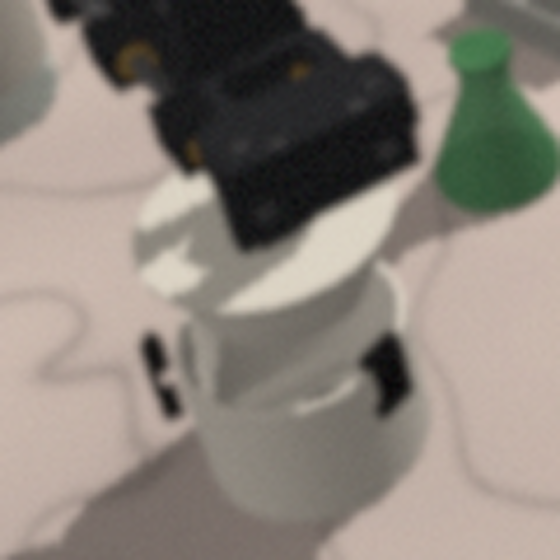

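The plug is about to enter, centred in the rim. I'm continuing down.

Call:
{"op": "send_rows", "data": {
  "moves": [0.001, 0.001, 0.008, 0, 0, 0, 0.001, 0.001, 0.015, 0, 0, 0, 0.001, 0.001, 0.021, 0, 0, 0, 0.001, 0.001, 0.026, 0, 0, 0, 0.001, 0.001, 0.028, 0, 0, 0]
}}

```text
clock: 31.25
tool_pos: [0.537, 0.3557, 0.1396]
eef_rot: [0.8, 0.599, -0.001, -0.001]
contact_force: [-0.7, -0.6, -0.7]
opening: 0.261
```

```bash
python3 pic.py side l5 0.536 0.356 0.1 60;python3 plan.py 0.537 0.356 0.13 74
```

```text
crop origin 141 203 scale 4.666666666666667
t 31.3 pos [0.5369 0.3558 0.1396] psi 73.7 F [ 0.2236 -0.4957 -0.8398] open mm 22.8 q7 -1.54
shift mm [0.3 0.  9.6] rot deg [-0.1  0.  -0.3]
```

View pics/l5.png

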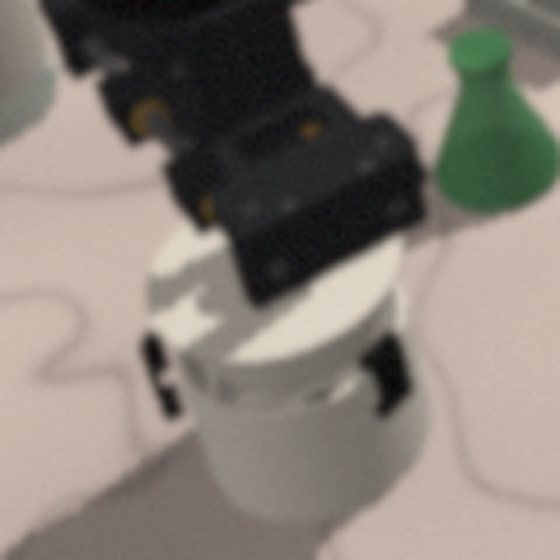

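The plug is inside the rim with no side force. I'm stepping down more slowly to the clips.

Call:
{"op": "send_rows", "data": {
  "moves": [0, 0, 0.002, 0, 0, 0, 0, 0, 0.004, 0, 0, 0, 0, 0, 0.006, 0, 0, 0, 0, 0, 0.007, 0, 0, 0, 0, 0, 0.007, 0, 0, 0]
}}

```text
clock: 31.72
tool_pos: [0.5369, 0.3556, 0.1324]
eef_rot: [0.8, 0.599, -0.001, -0.001]
contact_force: [0.0, 0.1, -1.1]
opening: 0.261
```

Call:
{"op": "send_rows", "data": {
  "moves": [0, 0, 0.001, 0, 0, 0, 0, 0, 0.002, 0, 0, 0, 0, 0, 0.003, 0, 0, 0, 0, 0, 0.003, 0, 0, 0, 0, 0, 0.003, 0, 0, 0]
}}

```text
clock: 32.13
tool_pos: [0.5369, 0.3557, 0.1294]
eef_rot: [0.8, 0.599, -0.001, -0.001]
contact_force: [-0.6, 0.9, -1.0]
opening: 0.26
```

Call:
{"op": "send_rows", "data": {
  "moves": [0, 0, 0.001, 0, 0, 0, 0, 0, 0.001, 0, 0, 0, 0, 0, 0.002, 0, 0, 0, 0, 0, 0.002, 0, 0, 0, 0, 0, 0.002, 0, 0, 0]
}}

```text
clock: 32.55
tool_pos: [0.5368, 0.3556, 0.1273]
eef_rot: [0.8, 0.599, -0.001, -0.001]
contact_force: [-0.0, 0.1, -1.0]
opening: 0.26
```

Call:
{"op": "send_rows", "data": {
  "moves": [0, 0, 0.001, 0, 0, 0, 0, 0, 0.001, 0, 0, 0, 0, 0, 0.002, 0, 0, 0, 0, 0, 0.002, 0, 0, 0, 0, 0, 0.002, 0, 0, 0]
}}

```text
clock: 32.97
tool_pos: [0.537, 0.3557, 0.1253]
eef_rot: [0.8, 0.599, -0.001, -0.001]
contact_force: [0.8, 0.5, -1.3]
opening: 0.254
```

Call:
{"op": "send_rows", "data": {
  "moves": [0, 0, 0.001, 0, 0, 0, 0, 0, 0.001, 0, 0, 0, 0, 0, 0.002, 0, 0, 0, 0, 0, 0.002, 0, 0, 0, 0, 0, 0.002, 0, 0, 0]
}}

```text
clock: 33.38
tool_pos: [0.5374, 0.3557, 0.1234]
eef_rot: [0.801, 0.599, -0.0, -0.001]
contact_force: [1.8, 0.0, -0.2]
opening: 0.26
```

Call:
{"op": "send_rows", "data": {
  "moves": [0, 0, 0.001, 0, 0, 0, 0, 0, 0.001, 0, 0, 0, 0, 0, 0.002, 0, 0, 0, 0, 0, 0.002, 0, 0, 0, 0, 0, 0.002, 0, 0, 0]
}}

```text
clock: 33.8
tool_pos: [0.5379, 0.3558, 0.1216]
eef_rot: [0.801, 0.599, 0.0, -0.0]
contact_force: [2.9, 0.2, 1.3]
opening: 0.259
```

```bash
python3 pic.py side l6 0.536 0.356 0.1 50;python3 plan.py 0.537 0.356 0.112 74
```

```text
crop origin 151 213 scale 5.6
t 33.85 pos [0.5379 0.3558 0.1216] psi 73.6 F [2.5774 0.1231 1.2131] open mm 22.7 q7 -1.55
shift mm [-0.1 -0.9  9.6] rot deg [-0.  -0.  -0.4]
```

View pics/l6.png

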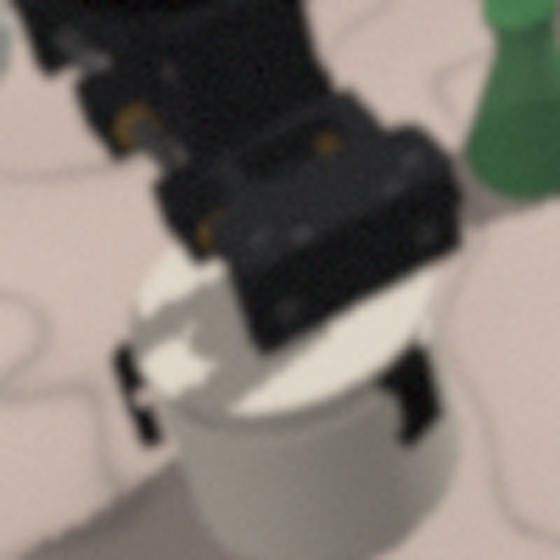

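The lid sits low among the clips with a slight +x push on it (2.6 N). I'm relieving that by 1 mm and pressing in small steps.

Call:
{"op": "send_rows", "data": {
  "moves": [0, 0.001, 0, 0, 0, 0, 0, 0.001, 0.001, 0, 0, 0, 0, 0.001, 0.001, 0, 0, 0, 0, 0.001, 0.002, 0, 0, 0, 0, 0.001, 0.002, 0, 0, 0]
}}

```text
clock: 34.27
tool_pos: [0.5386, 0.3557, 0.1196]
eef_rot: [0.8, 0.599, 0.0, -0.001]
contact_force: [0.7, 0.2, 3.7]
opening: 0.257
```

Call:
{"op": "send_rows", "data": {
  "moves": [0, 0, 0.001, 0, 0, 0, 0, 0, 0.001, 0, 0, 0, 0, 0, 0.002, 0, 0, 0, 0, 0, 0.002, 0, 0, 0, 0, 0, 0.002, 0, 0, 0]
}}

```text
clock: 34.68
tool_pos: [0.5385, 0.3557, 0.1174]
eef_rot: [0.8, 0.599, -0.0, -0.001]
contact_force: [0.8, 1.0, 1.2]
opening: 0.256
```

Call:
{"op": "send_rows", "data": {
  "moves": [0, 0, 0.001, 0, 0, 0, 0, 0, 0.001, 0, 0, 0, 0, 0, 0.002, 0, 0, 0, 0, 0, 0.002, 0, 0, 0, 0, 0, 0.002, 0, 0, 0]
}}

```text
clock: 35.1
tool_pos: [0.5384, 0.3557, 0.1149]
eef_rot: [0.8, 0.599, -0.0, -0.001]
contact_force: [1.4, 2.1, -1.6]
opening: 0.255
```

Call:
{"op": "send_rows", "data": {
  "moves": [0, 0, 0.001, 0, 0, 0, 0, 0, 0.001, 0, 0, 0, 0, 0, 0.002, 0, 0, 0, 0, 0, 0.002, 0, 0, 0, 0, 0, 0.002, 0, 0, 0]
}}

```text
clock: 35.52
tool_pos: [0.5383, 0.3556, 0.1126]
eef_rot: [0.8, 0.599, -0.0, -0.001]
contact_force: [1.4, 0.7, -3.1]
opening: 0.258
```

```bash
python3 pic.py side l7 0.536 0.356 0.1 50;python3 plan.py 0.537 0.356 0.112 74
```

```text
crop origin 151 213 scale 5.6
t 35.5667 pos [0.5383 0.3556 0.1126] psi 73.7 F [ 1.3837  1.566  -3.2995] open mm 22.8 q7 -1.56
shift mm [ 0.  -1.4  0.6] rot deg [-0.1 -0.  -0.3]
```

View pics/l7.png

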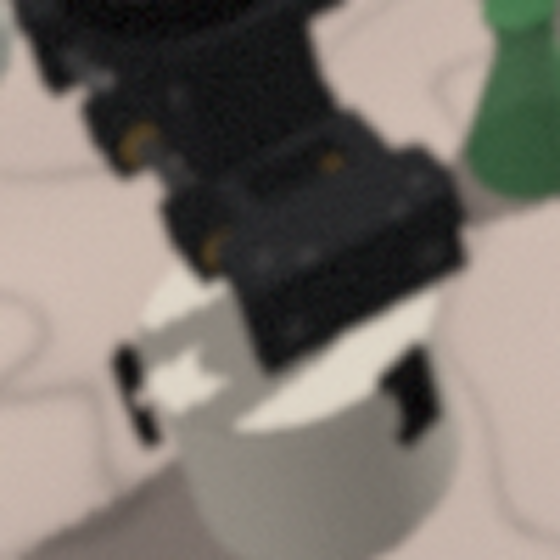

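The force turned to −3 N, so the clips are now pulling the lid down, which suggests it is past the snap. I'm pressing slightly more to seat it.

Call:
{"op": "send_rows", "data": {
  "moves": [0, 0, 0.001, 0, 0, 0, 0, 0, 0.001, 0, 0, 0, 0, 0, 0.002, 0, 0, 0, 0, 0, 0.002, 0, 0, 0, 0, 0, 0.002, 0, 0, 0]
}}

```text
clock: 35.98
tool_pos: [0.5384, 0.3557, 0.1118]
eef_rot: [0.8, 0.599, -0.0, -0.001]
contact_force: [0.7, -0.0, 7.0]
opening: 0.261
```

Call:
{"op": "send_rows", "data": {
  "moves": [0, 0, 0.001, 0, 0, 0, 0, 0, 0.001, 0, 0, 0, 0, 0, 0.001, 0, 0, 0, 0, 0, 0.001, 0, 0, 0, 0, 0, 0.001, 0, 0, 0]
}}

```text
clock: 36.4
tool_pos: [0.5384, 0.3557, 0.1119]
eef_rot: [0.801, 0.599, 0.0, -0.0]
contact_force: [-0.5, -1.6, 5.8]
opening: 0.256
```

The TCP stopped at 0.1119, so the lid origin is about 44 mm, i.e. home, with 6–7 N of push. I'll give it one slightly firmer push, then release.

Call:
{"op": "send_rows", "data": {
  "moves": [0, 0, 0.001, 0, 0, 0, 0, 0, 0.002, 0, 0, 0, 0, 0, 0.002, 0, 0, 0, 0, 0, 0.002, 0, 0, 0, 0, 0, 0.002, 0, 0, 0]
}}

```text
clock: 36.82
tool_pos: [0.5384, 0.3557, 0.1118]
eef_rot: [0.801, 0.599, 0.0, 0.0]
contact_force: [-1.6, -4.1, 12.1]
opening: 0.261
```

Call:
{"op": "send_rows", "data": {
  "moves": [0, 0, 0, 0, 0, 0, 0, 0, 0, 0, 0, 0, 0, 0, 0, 0, 0, 0, 0, 0, 0, 0, 0, 0, 0, 0, 0, 0, 0, 0]
}}

```text
clock: 37.23
tool_pos: [0.5384, 0.3557, 0.1119]
eef_rot: [0.801, 0.599, 0.0, 0.0]
contact_force: [0.7, -0.5, 2.3]
opening: 0.255
```

Call:
{"op": "send_rows", "data": {
  "moves": [0, 0, 0, 0, 0, 0, 0, 0, 0, 0, 0, 0, 0, 0, 0, 0, 0, 0, 0, 0, 0, 0, 0, 0, 0, 0, 0, 0, 0, 0],
  "claw": 0.1
}}

```text
clock: 37.65
tool_pos: [0.5382, 0.3556, 0.1116]
eef_rot: [0.801, 0.599, 0.0, 0.0]
contact_force: [-0.3, -0.1, -0.2]
opening: 0.45
```

Call:
{"op": "send_rows", "data": {
  "moves": [0, 0, 0, 0, 0, 0, 0, 0, -0.01, 0, 0, 0, 0, 0, -0.03, 0, 0, 0, 0, 0, -0.055, 0, 0, 0, 0, 0, -0.09, 0, 0, 0]
}}

```text
clock: 38.07
tool_pos: [0.5372, 0.3545, 0.2012]
eef_rot: [0.8, 0.599, -0.002, 0.0]
contact_force: [-0.1, -0.4, 0.4]
opening: 0.454
```

```bash
python3 pic.py side l8 0.536 0.356 0.1 50;python3 plan.py 0.4 0.2 0.25 74
```

```text
crop origin 151 213 scale 5.6
t 38.1167 pos [0.5398 0.3583 0.2099] psi 73.6 F [1.0675 1.3576 3.8576] open mm 39.8 q7 -1.48
shift mm [-190.9  -89.3  -42.1] rot deg [ 0.3 -0.5 -0.4]
```

View pics/l8.png

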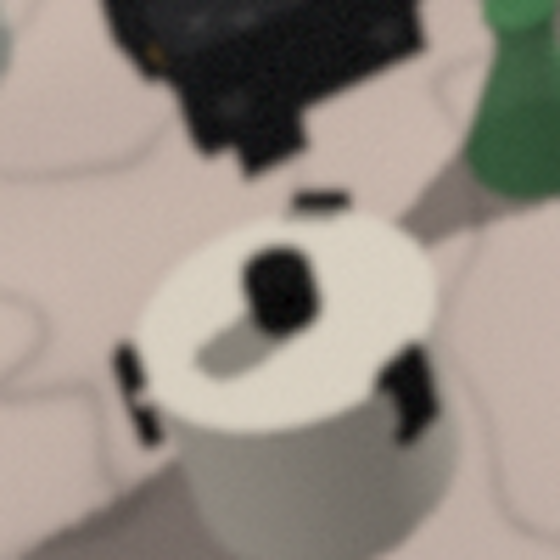

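The lid sits level on the tub, with clips at crop (322,202), (140,395) and (410,390) over its edge. I'm backing the arm off and doing a final check.

Call:
{"op": "send_rows", "data": {
  "moves": [-0.03, -0.014, -0.01, 0, 0, 0, -0.065, -0.03, -0.025, 0, 0, 0, -0.1, -0.047, -0.035, 0, 0, 0, -0.13, -0.063, -0.04, 0, 0, 0, -0.165, -0.078, -0.042, 0, 0, 0]
}}

```text
clock: 38.53
tool_pos: [0.4174, 0.2218, 0.2518]
eef_rot: [0.8, 0.599, 0.006, -0.001]
contact_force: [0.3, -0.0, 0.1]
opening: 0.45
```

Call:
{"op": "send_rows", "data": {
  "moves": [-0.02, -0.01, 0, 0, 0, 0, -0.04, -0.02, 0, 0, 0, 0, -0.05, -0.02, 0, 0, 0, 0, -0.05, -0.02, 0, 0, 0, 0, -0.05, -0.02, 0, 0, 0, 0]
}}

```text
clock: 38.95
tool_pos: [0.3853, 0.1801, 0.2516]
eef_rot: [0.801, 0.599, 0.008, -0.001]
contact_force: [0.8, 0.1, 0.4]
opening: 0.45
```

Run:
```python
from h import *
for cam in("top","side"):
    p=imaging.snapshot(cam); W=cloud(p); cv2.imwrite(f"pics/f_{cam}.png",p["image"][:,:,::-1])
    F=W.reshape(-1,3); F=F[~np.isnan(F[:,0])]
    def st(n,c,rr,z0,z1):
        t=F[(np.hypot(F[:,0]-c[0],F[:,1]-c[1])<rr)&(F[:,2]>z0)&(F[:,2]<z1)]
        if len(t)<5: print(cam,n,len(t)); return
        (cc,ra)=cv2.minEnclosingCircle(t[:,:2].astype(np.float32)); print(cam,n,len(t),"c",np.round(cc,4),"r",round(ra,4),"z",np.median(t[:,2]).round(4))
    st("knob",(.5365,.356),.03,.099,.115); st("flange",(.5365,.356),.046,.075,.097)
    t=F[(np.hypot(F[:,0]-.5365,F[:,1]-.356)<.047)&(np.hypot(F[:,0]-.5365,F[:,1]-.356)>.02)&(F[:,2]>.07)&(F[:,2]<.1)]
    if len(t)>20: print("tilt",np.linalg.lstsq(np.c_[t[:,:2]-[.5365,.356],np.ones(len(t))],t[:,2],rcond=None)[0].round(4))
    st("bottle",(.56,-.369),.05,.08,.1); st("jar",(.6435,.0072),.05,.04,.06); st("beaker",(.592,-.18),.05,.068,.08); st("flask",(.5866,.183),.04,.07,.09)
print(r.get_state()["clock"],r.get_state()["tool_pos"])
```

```text
top knob 113 c [0.5364 0.3541] r 0.0121 z 0.1084
top flange 1356 c [0.5365 0.356 ] r 0.046 z 0.0848
tilt [-0.0033  0.0014  0.0848]
top bottle 217 c [ 0.5581 -0.3685] r 0.017 z 0.0883
top jar 400 c [0.6423 0.0058] r 0.0252 z 0.0483
top beaker 158 c [ 0.5924 -0.181 ] r 0.0321 z 0.0746
top flask 177 c [0.586  0.1818] r 0.0163 z 0.0824
side knob 120 c [0.5366 0.3572] r 0.0125 z 0.1059
side flange 1177 c [0.5365 0.356 ] r 0.0461 z 0.0825
tilt [ 0.018  -0.0096  0.0822]
side bottle 50 c [ 0.5608 -0.3655] r 0.0181 z 0.0851
side jar 170 c [0.6421 0.0089] r 0.0268 z 0.0457
side beaker 0
side flask 120 c [0.5868 0.1847] r 0.0163 z 0.0797
39.05 [0.38543767 0.18103085 0.25140626]
```

View pics/f_top.png

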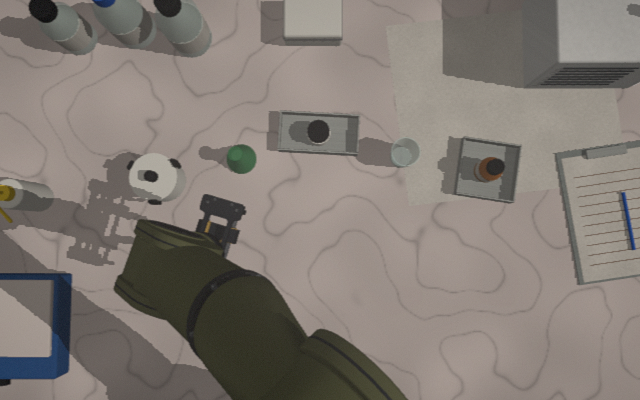

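View pics/f_side.png

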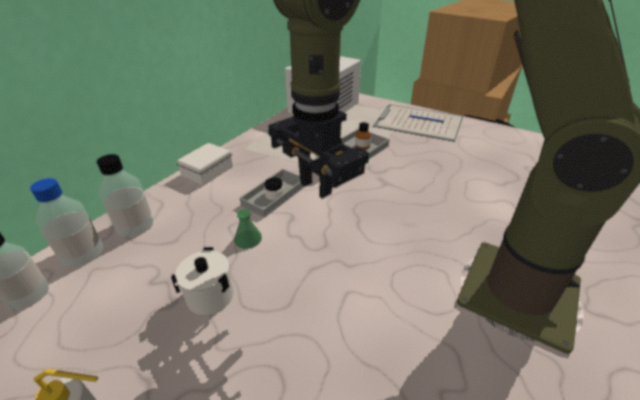

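Final views: lid on the tub at (155,177) in the top view, jar in the long tray (318,131), bottle in the square tray (490,168), flask and beaker where they were. The flange top reads 83.7 mm on average against 84 mm expected when home.

```bash
python3 -c "
from plant import r; print(r.finish_job()); print(r.get_state()['clock'])"
```

```text
the job is handed in; nothing more can be done
None
the job is handed in; nothing more can be done
```

The bench is cleared and the job handed in at about 39 s of the 128 s allowed. The jar stands upright in the long tray and the bottle upright in the square tray. The loose cap and then the stirring bar went into the tub, and the lid was pressed on after both were in.

**Lid:** the push peaked at about 12 N on the wrist reading, above the 5–10 N asked for but under the 20 N limit. It stopped with the lid origin about 44 mm above the tub's. The flange top measured 83.7 mm on average against 84 mm expected, and the knob top about 107 mm against 108 mm. All three clips show at its edge.

**Tub contents:** before closing, the top camera showed both pieces lying flat, with nothing above about 24 mm.

**Beaker and flask:** the beaker was within about 0.5 mm of where it started in the top view, the flask within 1 mm in both views. In the last side picture the arm hid the beaker, so its check rests on the top view alone.

**Disagreements:**
- The two cameras differed by about 3–4 mm in y and 2–3 mm in height throughout, so I used their averages.
- The side camera showed the lid tilted by about 1 degree. The top camera showed it level.
- The arm stopped about 5 mm short of its target when gripping the loose cap, but the grip held.

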